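# Stack the order tray and kit the gearbox spares

### The arm

A 6-joint arm with a two-finger parallel gripper is mounted at the origin on the work surface. World frame = base frame: x ahead of the robot, y to its left, z up, the work surface at z = 0. Lengths are in mm, angles in degrees, forces in N, time in s.
With the tool pointing down it reaches from about 300 to 850 mm from the base axis. Payload 4.2 kg.
Tool frame: the origin (TCP) lies at the very end of the fingers, on their centre line; the grasp point (between the pads) lies 19 mm behind it; z points along the fingers, y is the direction in which the jaws open and shut (so a half turn about z gives the same grasp; the last joint's range is limited). The gripper opens to 91 mm and grips with 3 to 60 N. Pads are 32 mm wide; open, the fingers measure 118 mm over their backs; the gripper's body (76 mm by 178 mm) begins 60 mm behind the grasp point.
Start: joints at [72.766, 18.312, 89.639, -0, 72.044, -1.146], TCP at [159.348, 552.496, 213.976] pointing down, gripper open.
Joint ranges: [-177.97, 177.97], [-48.28, 115.42], [12.27, 149.76], [-77.06, 257.06], [2.81, 150.46], [-146.56, 146.56]. Speed limits (degrees/s): [147.25, 147.25, 180, 180, 180, 180].

### API

Orientations are given as [roll, pitch, yaw] about the fixed x, y, z axes, in that order (R = Rz(yaw) Ry(pitch) Rx(roll)).
In Python, from workcell import telemetry, grab_frame, job gives the robot as it stands.
- The arm moves only by the tool drive_tool, never from a script. Its argument "moves" is a list of rows, each an object of numbers: "claw": the closure, from -1 (fully open) to 1 (shut); "dx", "dy", "dz": the shift along the tool's x, y, z in units of 20 mm (1.0 is 20 mm); "yaw": the turn about the tool's z in units of 0.15 rad (1.0 is 0.15 rad). In form: [{"claw": .., "dx": .., "dy": .., "dz": .., "yaw": ..}, ...]. A call has 1 to 5 rows; each row shifts and turns the pose as measured when the row begins, along the tool's axes as they then stand; what a row does not reach is not made up. A row lasts 1/8 s, in which the tool goes at most 62.5 mm and 10.7 degrees, less where a joint would pass 70% of its speed; a pose out of reach is approached as far as the arm can. A call with a number of a shift or a turn outside -1 to 1 is refused whole. A call with a gripper value outside its range is refused whole. The fingers move at their own pace and stop on an object; "grip_force" is the grip in N (left out, the last holds). Time passes only in rows, so rows that do not move let the fingers close. It gives the time, the measured TCP pose, the force and the opening at its end, in the units of the state.
- telemetry.state(): the state, without advancing time (a new reading comes with each control period).
- grab_frame(name): name is "scene" or "top"; returns a dict with "color" (384x512x3 uint8, blue, green, red), "vertical_fov" (degrees; the focal length in pixels is half the picture's height over the tangent of half this angle, whatever the lens; pixels are square), "cx", "cy" (the principal point, pixels), "pose" (4x4, takes a point from camera to world coordinates). Camera axes: x right, y down, z forward; pixel columns grow to the right and rows downward; lengths in mm; the calibration is good to about 2 mm. A picture is of the moment at which its call begins. There is no depth.
- job.job_done(): hands the job in, once; it reports no verdict.
The state is a dict: "time_s": time; "qpos": joint angles; "qvel": joint speeds; "effort": joint torques, N m; "ee_pos": TCP position; "ee_rot": TCP orientation; "force": force on the tool from outside, world axes, zero at the start; "torque": the same for the moment, N m; "gripper_width": finger opening in mm.
Only numpy, scipy, OpenCV 4.12 (cv2) and the standard library are available. Lean on these libraries where they do the work, as an engineer would, in place of code of your own. Each camera call takes 0.05 s, during which the arm holds its last target.

### The job

First turn the empty stack-nest tray end for end and set it squarely on the tray that already holds key steel, so that it sits level on top of the rim, inside the rim lugs, and does not nest. Then fill the stacked tray: the toothed gear, hub up, in the half beside its low cut-away front end, and the square-flanged bearing and the six-sided nut, upright as they stand now, side by side on the floor of the other half. The smooth wheel, the round-flanged bearing and the round sleeve do not belong to this order: leave them where they are.

Things in the scene. Friction and masses are not known exactly. Their poses are not given: they have to be found in the camera images.
- base: Fixed stack-nest tray, grey plastic, steel bars in it. 304 x 188 mm, rim 60 mm high, lugs to 71. Origin: under its centre, on the bench; x along its length; low cut-away front (30 mm, blank white card) at -x. A like tray turned 180 degrees rests concentric on the rim, underside 60 mm above this origin, side ribs between sloping lugs (3 mm play, 7 at lug tops); unturned it nests 27 mm deep.
- tray_mid (a point): Centre of the loose empty tray, 30 mm above its underside; about 0.45 kg, same shape and axes as the fixed one (front -x), starts facing the same way within 0.4 rad. Lift it by the ridge across its middle (along y, 126 long, 18 mm thick, gripped 26 to 56 mm above the underside). The ridge parts it into halves: each x 15 to 134 mm from the middle, y 130 mm wide, floor 4 mm above the underside.
- tray_front (a point): Point on the loose tray at the middle of its low cut-away front end, 137 mm from tray_mid along -x, 30 mm above the underside.
- gear_mid (a point): Steel spur gear with 20 teeth, lying flat, 66 mm across, toothed disc 14 mm thick, with a round hub 32 mm across rising to 44 mm from the underside (grip the hub), about 0.28 kg. The point is on its vertical axis, half-way up (22 mm above its underside); z is up when it stands as at the start.
- sqflange_mid (a point): Flanged bearing of bare aluminium with a SQUARE flange 54 x 54 mm (sides along x and y), 10 mm thick, and a round boss 34 mm across rising to 42 mm from the underside (grip the boss), about 0.22 kg. The point is on its vertical axis, half-way up (21 mm above its underside); z is up when it stands as at the start.
- hexnut_mid (a point): Long six-sided coupling nut of dark steel, standing on end, 34 mm across flats (39 across corners), 44 mm high; one pair of flats faces along x and -x, about 0.18 kg. The point is on its vertical axis, half-way up (22 mm above its underside); z is up when it stands as at the start.
- wheel_mid (a point): Look-alike, to be left: smooth-rimmed steel wheel without teeth, 66 mm across, 14 mm thick, hub 32 mm across, 44 mm high. The point is on its vertical axis, half-way up (22 mm above its underside); z is up when it stands as at the start.
- rdflange_mid (a point): Look-alike, to be left: aluminium bearing with a ROUND flange 60 mm across, 10 mm thick, boss 34 mm across, 42 mm high. The point is on its vertical axis, half-way up (21 mm above its underside); z is up when it stands as at the start.
- sleeve_mid (a point): Look-alike, to be left: round dark steel sleeve, 34 mm across, 44 mm high. The point is on its vertical axis, half-way up (22 mm above its underside); z is up when it stands as at the start.
Things that resemble listed ones, but are neither listed nor needed, are in the scene too. What is shaped like the part that bears hexnut_mid but red is not meant. Leave any yellow look-alike of the part that bears sqflange_mid alone.

How it is judged (in metres and radians):
On the way:
1. the loose tray, still empty, stands turned and stacked on the fixed tray and is let go (horizontal distance between tray_mid and base below 0.01 m and z of tray_mid in the frame of base between 0.085 and 0.095 m and angle between tray_mid's own z axis and vertical below 0.05 rad and x of tray_front in the frame of base above 0.12 m and contact force between the fingers and tray below 0.5 N and horizontal distance between each of gear_mid, sqflange_mid, hexnut_mid and tray_mid above 0.12 m), for 0.2 s.
At the end, for the whole second after the job is handed in: Tray stacked turned on the fixed one: centres within 10 mm, seated 60 +- 5 mm up, level to 0.05 rad. Gear in its front half, square bearing and hex nut in its back half: on the floor (6 mm), upright (0.12 rad), 20 mm or more from mid-ridge. All at rest; look-alikes within 30 mm of their starts (horizontal distance between tray_mid and base below 0.01 m and z of tray_mid in the frame of base between 0.085 and 0.095 m and angle between tray_mid's own z axis and vertical below 0.05 rad and x of tray_front in the frame of base above 0.12 m and x of gear_mid in the frame of tray_mid between -0.13 and -0.02 m and y of gear_mid in the frame of tray_mid between -0.06 and 0.06 m and z of gear_mid in the frame of tray_mid between -0.01 and 0.002 m and angle between each of gear_mid, sqflange_mid, hexnut_mid's own z axis and vertical below 0.12 rad and x of sqflange_mid in the frame of tray_mid between 0.02 and 0.13 m and y of sqflange_mid in the frame of tray_mid between -0.06 and 0.06 m and z of sqflange_mid in the frame of tray_mid between -0.011 and 0.001 m and x of hexnut_mid in the frame of tray_mid between 0.02 and 0.13 m and y of hexnut_mid in the frame of tray_mid between -0.06 and 0.06 m and z of hexnut_mid in the frame of tray_mid between -0.01 and 0.002 m and linear speed of each of tray, gear, sqflange, hexnut below 0.02 m/s and distance of each of wheel_mid, rdflange_mid, sleeve_mid from where it was at the start of the episode below 0.03 m); the robot touches nothing.
It fails at once if the smooth wheel is shifted more than 30 mm or tipped over (distance of wheel_mid from where it was at the start of the episode above 0.03 m or angle between wheel_mid's own z axis and vertical above 0.5 rad).
It fails at once if the round-flanged bearing is shifted more than 30 mm or tipped over (distance of rdflange_mid from where it was at the start of the episode above 0.03 m or angle between rdflange_mid's own z axis and vertical above 0.5 rad).
It fails at once if the round sleeve is shifted more than 30 mm or tipped over (distance of sleeve_mid from where it was at the start of the episode above 0.03 m or angle between sleeve_mid's own z axis and vertical above 0.5 rad).
It also fails if it takes over 115 s, if anything falls off the work surface, if the arm or the gripper's body presses on something with over 40 N, if the wrist force passes 120 N, or if a joint passes its speed limit or range.

## Working session

There is one attempt and no reset: what is moved stays moved. The work goes in short steps, Python scripts to look and compute and a tool call to move; the robot and the scene stay as the last step left them, time stands still between calls to the robot, and variables do not carry over. Pictures are saved under pics/ and viewed, and the job is handed in when it is done.

Besides the shell and the picture viewer there is one more tool, called after ">>>" in YAML: its name, and indented under it one key for each argument. drive_tool: Moves the arm, as the interface text tells. Its arguments: {"type":"object","properties":{"moves":{"type":"array"},"grip_force":{"type":"number"}},"required":["moves"]}

```bash
ls; mkdir -p pics; cat > h.py <<'E'
import numpy as np,cv2
from workcell import telemetry,grab_frame,job
def K(f):
    h,w=f["color"].shape[:2]; fl=h/2/np.tan(np.radians(f["vertical_fov"])/2); return fl,f["cx"],f["cy"]
def ray(f,u,v,z):
    fl,cx,cy=K(f);P=np.array(f["pose"]);d=P[:3,:3]@np.array([(u-cx)/fl,(v-cy)/fl,1]);o=P[:3,3]
    return o+d*(z-o[2])/d[2]
def rayd(f,u,v):
    fl,cx,cy=K(f);P=np.array(f["pose"]);d=P[:3,:3]@np.array([(u-cx)/fl,(v-cy)/fl,1]);return P[:3,3],d/np.linalg.norm(d)
def tri(f,a,g,b):
    o1,d1=rayd(f,*a);o2,d2=rayd(g,*b)
    t=np.linalg.lstsq(np.c_[d1,-d2],o2-o1,rcond=None)[0];p,q=o1+d1*t[0],o2+d2*t[1]
    return (p+q)/2,np.linalg.norm(p-q)
def proj(f,p):
    fl,cx,cy=K(f);P=np.array(f["pose"]);c=P[:3,:3].T@(np.asarray(p,float)-P[:3,3]);return fl*c[0]/c[2]+cx,fl*c[1]/c[2]+cy
E
python3 - <<'E'
from h import *
import pickle
for n in("scene","top"):
    f=grab_frame(n);pickle.dump(f,open(n+"0.pkl","wb"));cv2.imwrite(f"pics/{n}0.png",f["color"]);print(n,f["vertical_fov"],f["cx"],f["cy"],np.round(f["pose"],3).tolist())
print(telemetry.state())
E
```

```text
pics
scene 47.599078172299315 260.32302883200464 203.54288995820227 [[0.521, 0.512, -0.683, 1306.116], [0.854, -0.305, 0.422, -441.256], [0.008, -0.803, -0.596, 709.579], [0.0, 0.0, 0.0, 1.0]]
top 53.422179163441776 253.91175405557146 194.88605650772794 [[-0.025, -0.991, 0.128, 432.747], [-1.0, 0.026, 0.012, 2.7], [-0.015, -0.128, -0.992, 996.575], [0.0, 0.0, 0.0, 1.0]]
{'time_s': 0.1, 'qpos': array([ 7.27649278e+01,  1.83484542e+01,  8.96995815e+01, -2.28363646e-04,
        7.20445023e+01, -1.14431489e+00]), 'qvel': array([ 0.03465681, -0.11799093, -0.10355146, -0.04739643, -0.0237321 ,
        0.04824657]), 'effort': array([ 1.45244521e-03, -4.13334668e+01, -2.32509524e+01,  7.31719821e-02,
        4.22857446e-02, -5.08633059e-05]), 'ee_pos': array([159.21667893, 552.04229724, 213.19846545]), 'ee_rot': array([-1.79907476e+02, -1.63096866e-03,  1.63909312e+02]), 'force': array([0.67615092, 0.28908276, 0.30884108]), 'torque': array([-0.01083711,  0.0007402 ,  0.02917761]), 'gripper_width': 91.40814553395577}
```

View pics/scene0.png

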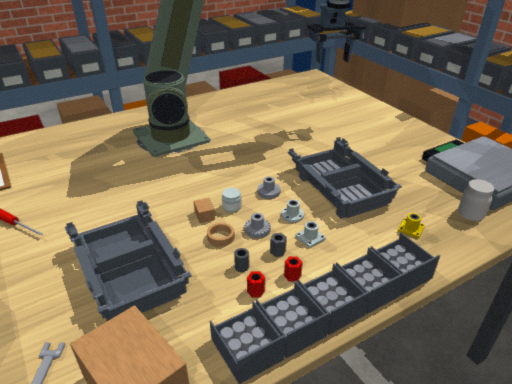

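View pics/top0.png

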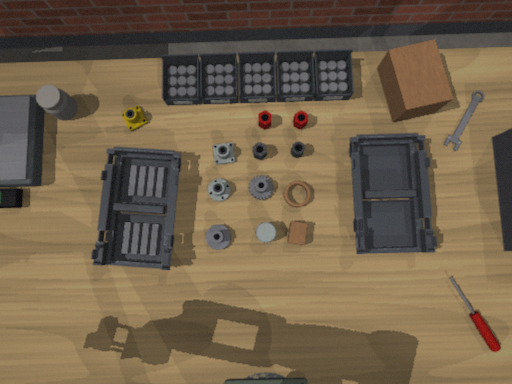

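The scene view shows the fixed tray with bars at (345,178) and the empty tray at (128,258). In the top view they are at (140,208) and (392,193). The parts lie between them, at columns 205-310 and rows 140-245. I'll zoom in on these.

```bash
python3 - <<'E'
from h import *
import pickle
s=pickle.load(open("scene0.pkl","rb"))["color"];t=pickle.load(open("top0.pkl","rb"))["color"]
c=lambda im,x0,y0,x1,y1,k:cv2.resize(im[y0:y1,x0:x1],None,fx=k,fy=k,interpolation=cv2.INTER_CUBIC)
cv2.imwrite("pics/c1.png",c(t,195,100,315,255,3.8));cv2.imwrite("pics/c2.png",c(s,190,170,340,300,4.6))
cv2.imwrite("pics/c3.png",c(t,340,120,445,260,4.2));cv2.imwrite("pics/c4.png",c(t,85,140,190,275,4.2))
E
```

```text
(no output)
```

View pics/c1.png

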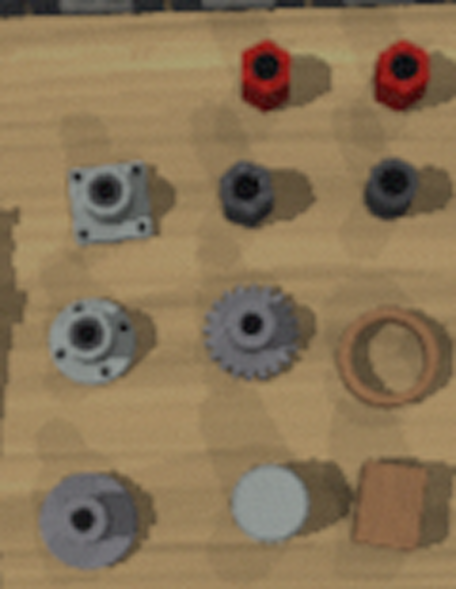

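View pics/c2.png

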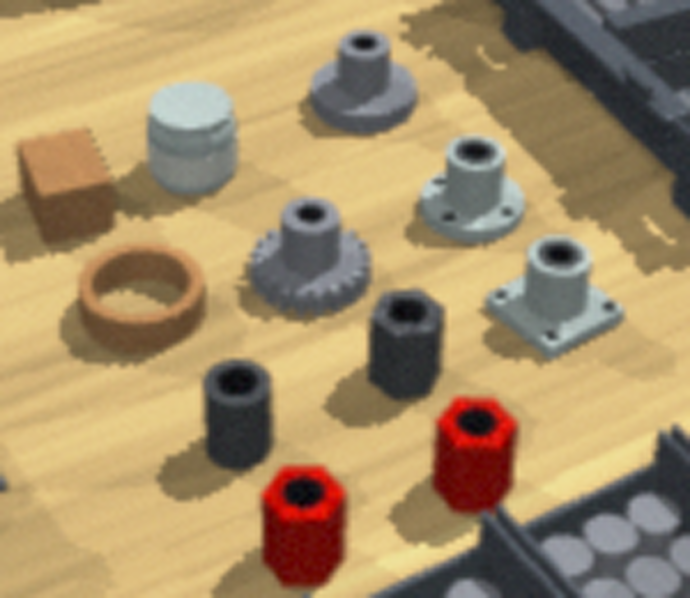

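View pics/c3.png

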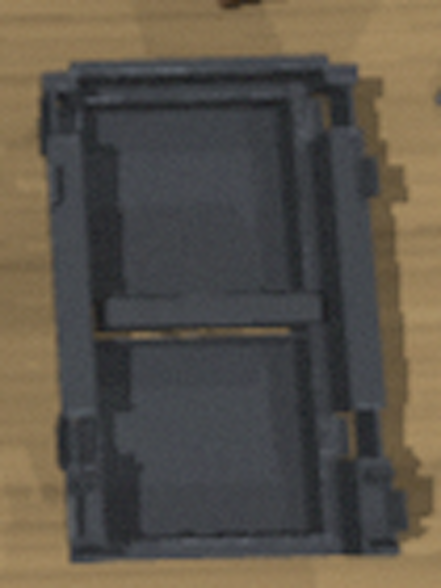

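View pics/c4.png

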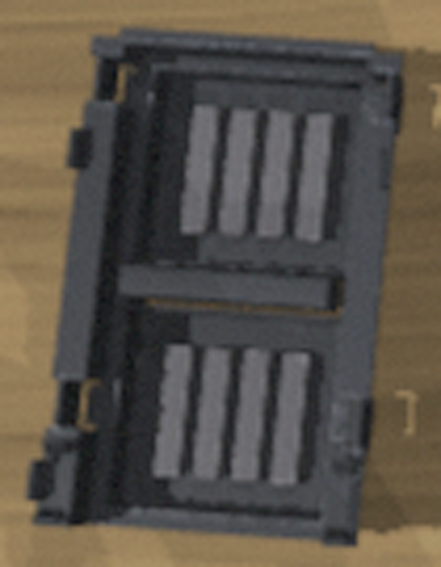

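```bash
python3 - <<'E'
from h import *
import pickle
s=pickle.load(open("scene0.pkl","rb"))["color"]
c=lambda im,x0,y0,x1,y1,k:cv2.resize(im[y0:y1,x0:x1],None,fx=k,fy=k,interpolation=cv2.INTER_CUBIC)
cv2.imwrite("pics/c5.png",c(s,280,130,410,225,5.5));cv2.imwrite("pics/c6.png",c(s,60,195,200,320,4.8))
E
```

```text
(no output)
```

View pics/c5.png

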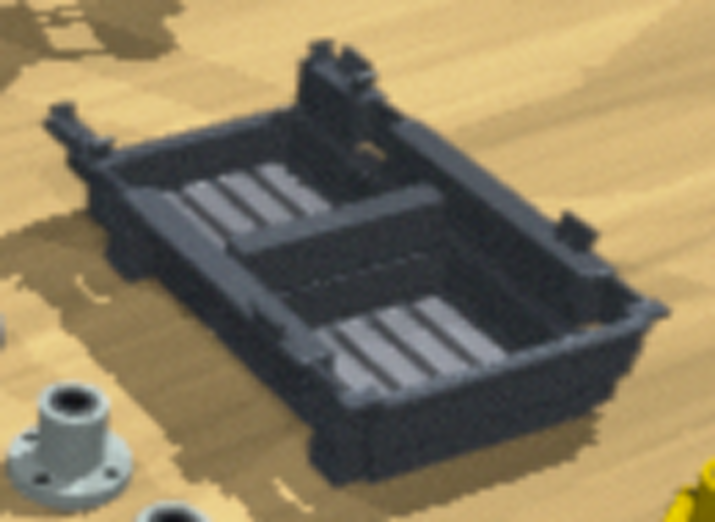

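View pics/c6.png

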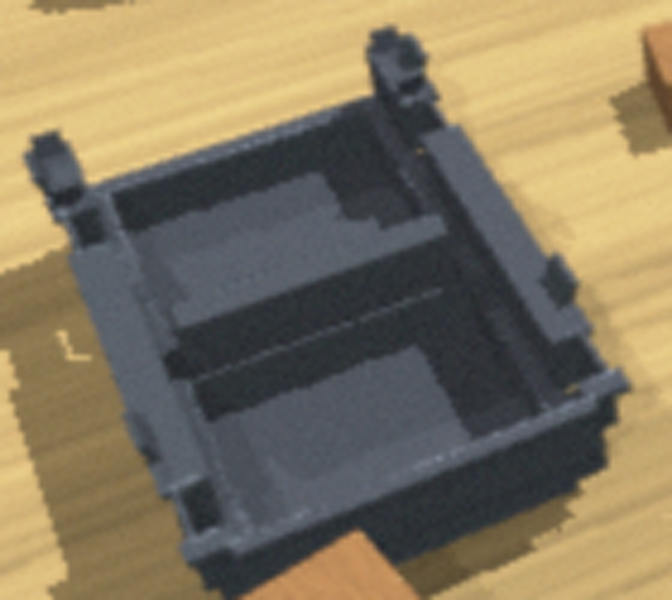

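```bash
python3 - <<'E'
from h import *
import pickle
s=pickle.load(open("scene0.pkl","rb"))["color"];t=pickle.load(open("top0.pkl","rb"))["color"]
def c(im,x0,y0,x1,y1,k,n):
    o=cv2.resize(im[y0:y1,x0:x1],None,fx=k,fy=k,interpolation=cv2.INTER_NEAREST)
    o=np.clip(o.astype(float)*1.7,0,255).astype(np.uint8)
    for x in range(x0,x1,5):
        cv2.putText(o,str(x),((x-x0)*k,10),0,.35,(0,255,255),1);cv2.line(o,((x-x0)*k,12),((x-x0)*k,16),(0,255,255))
    for y in range(y0,y1,5): cv2.putText(o,str(y),(0,(y-y0)*k+4),0,.35,(0,255,255),1)
    cv2.imwrite(f"pics/{n}.png",o)
c(t,360,180,425,205,12,"d1");c(t,105,195,175,225,11,"d2");c(s,90,235,160,280,11,"d3");c(s,315,158,370,185,14,"d4")
E
```

```text
(no output)
```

View pics/d1.png

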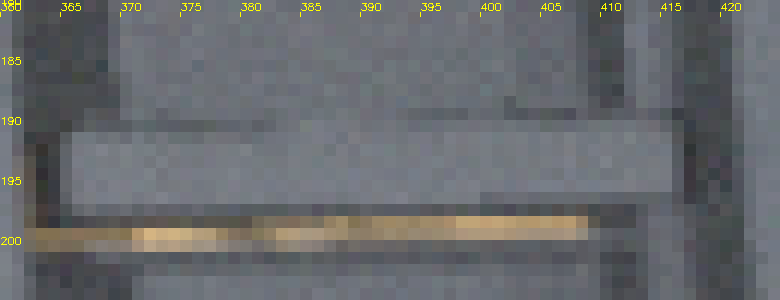

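View pics/d2.png

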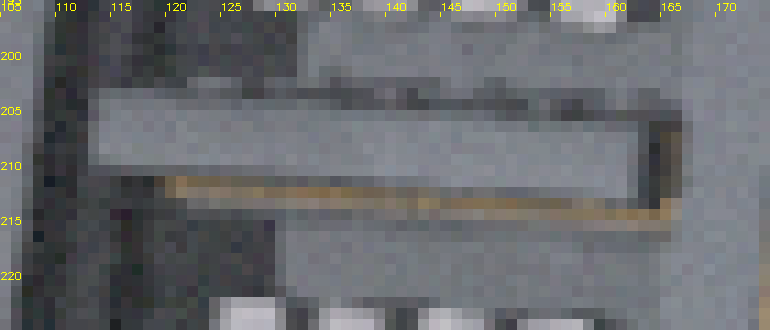

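View pics/d3.png

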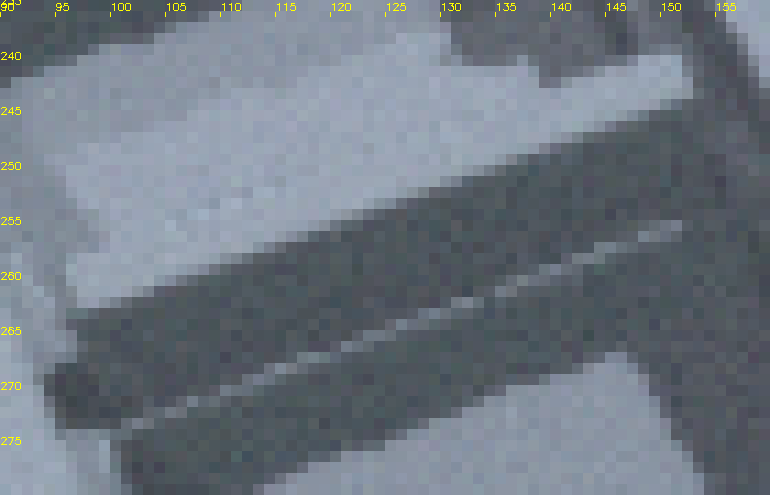

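View pics/d4.png

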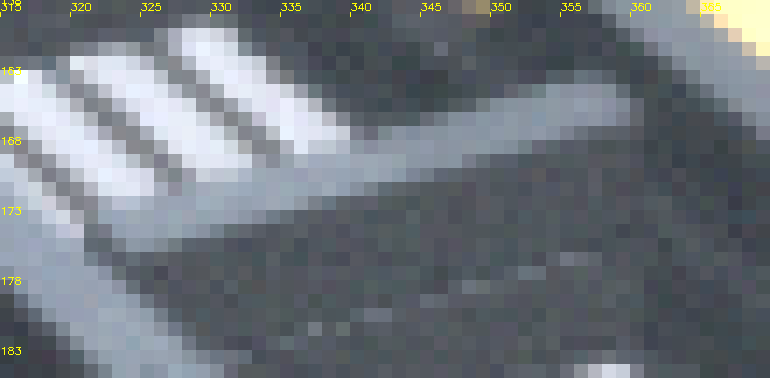

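```bash
cat > m.py <<'E'
from h import *
import pickle
s=pickle.load(open("scene0.pkl","rb"));t=pickle.load(open("top0.pkl","rb"))
for n,a,b in [("loose",(390.1,192.8),(124.1,250.7)),("fixed",(137.6,207.5),(341.1,169.1))]:
    print(n,tri(t,a,s,b),ray(t,*a,56),ray(s,*b,56))
def ang(f,a,b):
    p=ray(f,*a,56);q=ray(f,*b,56);d=q-p;return np.degrees(np.arctan2(d[1],d[0])),np.linalg.norm(d)
print("loose top",ang(t,(415.7,192.2),(364.5,193.5)),"scene",ang(s,(96.3,262.2),(152.5,243.4)))
print("fixed top",ang(t,(162.2,209),(113.1,205.9)),"scene",ang(s,(323.6,175.4),(359.4,166.1)))
E
python3 m.py
```

```text
loose (array([ 550.34726696, -323.87545407,   54.41911196]), np.float64(1.2398614880303696)) [ 550.35603174 -322.71866581   56.        ] [ 551.75683816 -324.68174064   56.        ]
fixed (array([530.79346256, 305.56444813,  53.71689209]), np.float64(1.4527975190935503)) [530.16246104 304.17811405  56.        ] [533.5971962  303.80079485  56.        ]
loose top (np.float64(89.94761411494062), np.float64(126.14858622012133)) scene (np.float64(88.11272457490685), np.float64(123.14117422457039))
fixed top (np.float64(84.90770127624126), np.float64(123.25707391315433)) scene (np.float64(83.50526112508015), np.float64(119.47475408675551))
```

```bash
cat > e.py <<'E'
from h import *
import pickle,sys
def run(t,tag=""):
    im=t["color"].astype(int);m=(im[...,0]+3>=im[...,2])
    def fit(pts,z,axis):
        P=np.array([ray(t,*p,z) for p in pts])[:,:2]
        for _ in range(6):
            vx,vy,x0,y0=cv2.fitLine(P.astype(np.float32),cv2.DIST_HUBER,0,.01,.01).ravel()
            r=np.abs((P[:,0]-x0)*vy-(P[:,1]-y0)*vx); P2=P[r<max(1.5,2*np.median(r))]
            if len(P2)==len(P):break
            P=P2
        a=np.degrees(np.arctan2(vy,vx)); return (a+90)%180-90,x0,y0,len(P),np.median(r)
    # fixed left edge rows 150..265
    def firstcol(r,c0,c1):
        w=np.where(m[r,min(c0,c1):max(c0,c1)])[0]; w=w+min(c0,c1); return (w.min()-.5 if c0<c1 else w.max()+.5)
    def firstrow(c,r0,r1):
        w=np.where(m[r0:r1,c])[0]; return w.min()+r0-.5
    L=[(firstcol(r,85,140),r) for r in range(167,228)]
    print("fixed left",fit(L,60,0))
    T=[(c,firstrow(c,140,170)) for c in range(118,172)]
    print("fixed back",fit(T,60,1))
    R=[(firstcol(r,445,400),r) for r in range(155,215)]
    print("loose right",fit(R,60,0))
    T=[(c,firstrow(c,125,150)) for c in range(362,412)]
    print("loose back",fit(T,60,1))
    cv2.imwrite(f"pics/mask{tag}.png",m.astype(np.uint8)*255)
    return m
if __name__=="__main__": run(pickle.load(open("top0.pkl","rb")))
E
python3 e.py
```

```text
fixed left (np.float32(-5.0368423), np.float32(547.5149), np.float32(395.0376), 50, np.float64(0.6090079814290698))
fixed back (np.float32(84.39368), np.float32(678.848), np.float32(290.6371), 54, np.float64(0.6714885451420636))
loose right (np.float32(-0.43148804), np.float32(554.5759), np.float32(-416.8144), 48, np.float64(0.5072390461977696))
loose back (np.float32(-89.940834), np.float32(698.98303), np.float32(-313.22638), 49, np.float64(0.45328991027978144))
```

View pics/mask.png

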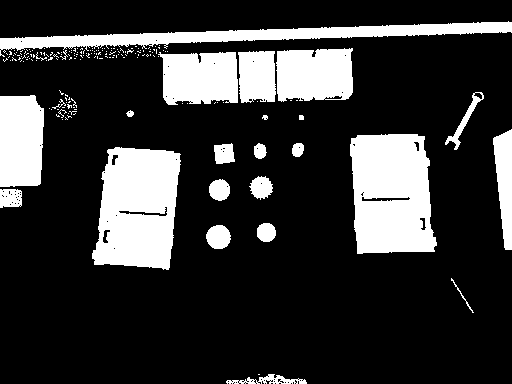

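```bash
python3 - <<'E'
from e import *
t=pickle.load(open("top0.pkl","rb"));m=run(t)
for r in (170,180,190,200,210,220,225):
    w=np.where(m[r,85:195])[0]+85;a=ray(t,w.min()-.5,r,60);b=ray(t,w.max()+.5,r,60)
    c=ray(t,w.max()+.5,r,0)
    print(r,w.min(),w.max(),a[:2].round(1),b[:2].round(1),((a-b)[1]*np.cos(np.radians(5.3))).round(1),c[:2].round(1))
for r in (160,180,190,200,210):
    w=np.where(m[r,340:450])[0]+340;a=ray(t,w.min()-.5,r,60);b=ray(t,w.max()+.5,r,60)
    print(r,w.min(),w.max(),a[:2].round(1),b[:2].round(1))
im=t["color"].astype(int)
for r in (180,200,220): print(r,im[r,150:195].mean(1).astype(int))
def c(im,x0,y0,x1,y1,k,n):
    o=cv2.resize(im[y0:y1,x0:x1],None,fx=k,fy=k,interpolation=cv2.INTER_NEAREST)
    o=np.clip(o.astype(float)*1.7,0,255).astype(np.uint8)
    for x in range(x0,x1,5):
        cv2.putText(o,str(x),((x-x0)*k,10),0,.35,(0,255,255),1);cv2.line(o,((x-x0)*k,12),((x-x0)*k,16),(0,255,255))
    for y in range(y0,y1,5): cv2.putText(o,str(y),(0,(y-y0)*k+4),0,.35,(0,255,255),1)
    cv2.imwrite(f"pics/{n}.png",o)
c(t["color"],90,143,190,218,8,"f1")
E
```

```text
fixed left (np.float32(-5.0368423), np.float32(547.5149), np.float32(395.0376), 50, np.float64(0.6090079814290698))
fixed back (np.float32(84.39368), np.float32(678.848), np.float32(290.6371), 54, np.float64(0.6714885451420636))
loose right (np.float32(-0.43148804), np.float32(554.5759), np.float32(-416.8144), 48, np.float64(0.5072390461977696))
loose back (np.float32(-89.940834), np.float32(698.98303), np.float32(-313.22638), 49, np.float64(0.45328991027978144))
170 105 179 [626.5 387.8] [621.3 198.9] 188.1 [633.4 211.5]
180 104 177 [601.1 389.6] [596.1 203.9] 185.0 [606.6 216.8]
190 103 176 [575.9 391.5] [570.9 206.3] 184.3 [579.8 219.4]
200 101 175 [550.9 395.8] [546.  208.8] 186.2 [553.2 222. ]
210 100 174 [526.  397.6] [521.2 211.2] 185.6 [526.8 224.6]
220 99 173 [501.3 399.5] [496.5 213.7] 185.0 [500.6 227.2]
225 99 173 [488.9 399.1] [484.2 213.6] 184.7 [487.5 227.1]
160 352 429 [ 634.8 -231.4] [ 629.4 -424.5]
180 353 428 [ 584.3 -230.9] [ 579.2 -417.9]
190 354 428 [ 559.2 -232. ] [ 554.3 -415.8]
200 354 429 [ 534.4 -230.5] [ 529.5 -416.2]
210 355 430 [ 509.7 -231.6] [ 504.9 -416.6]
180 [112 114 111  85  52  50  60  94 113 111 111 109  87  55  42  44  44  57
  71  76  75  70  78  76  77  68  58  60  69  74  78  81  80  77  82  79
  77  80  79  79  80  79  80  81  81]
200 [73 73 75 72 72 72 72 67 72 71 74 74 70 74 73 71 71 74 79 79 78 79 78 79
 79 69 71 79 87 87 89 88 85 87 89 88 85 88 88 87 87 86 87 87 87]
220 [68 72 74 70 70 73 70 69 73 71 71 71 72 69 73 78 76 80 81 76 78 79 80 79
 75 77 83 82 82 83 81 82 82 84 82 83 81 84 83 82 82 84 81 84 99]
```

View pics/f1.png

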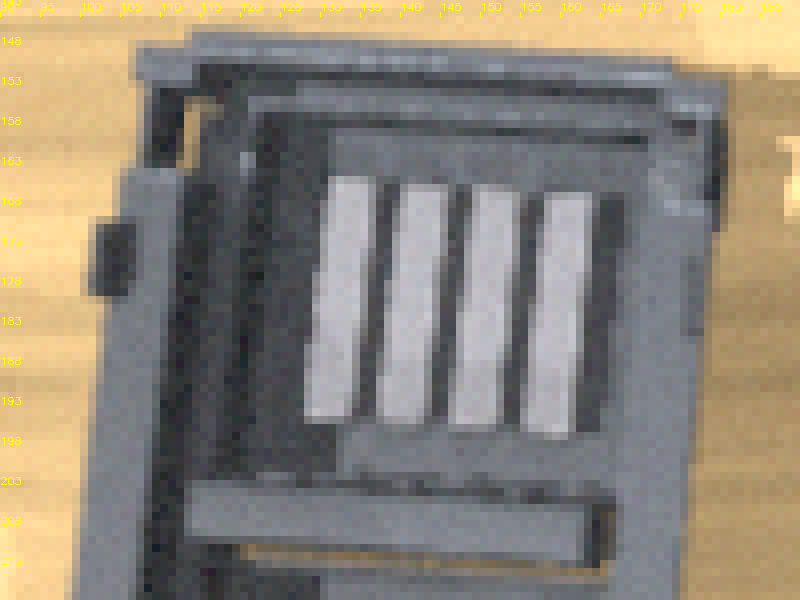

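Candidates (top-view pixels):
- **Gear-like:** toothed gear (261,188), smooth wheel (218,237).
- **Aluminium bearings:** square flange (224,153), round flange (218,188), yellow look-alike (134,118).
- **Nut-like:** dark hex nut (260,150), round sleeve (298,149), red hexes (265,119) and (301,119).
- **Trays:** fixed, with bars (138,208); loose, empty (391,193).

In the close crops, the teeth, the square flange and the six-sided dark top are all clear. I choose (261,188), (224,153) and (260,150). Both trays' low fronts face the robot, and the ridge tops triangulate to 54 mm against a nominal 56. First I rotate the tool.

>>> drive_tool:
  moves:
    - {"claw": -1,"dx": 0,"dy": 0,"dz": 0,"yaw": 0.9}
    - {"claw": -1,"dx": 0,"dy": 0,"dz": 0,"yaw": 1}
    - {"claw": -1,"dx": 0,"dy": 0,"dz": 0,"yaw": 1}
    - {"claw": -1,"dx": 0,"dy": 0,"dz": 0,"yaw": 1}
    - {"claw": -1,"dx": 0,"dy": 0,"dz": 0,"yaw": 1}
  grip_force: 40

```text
time_s: 0.72
ee_pos: [158.7, 550.5, 210.5]
ee_rot: [-179.7, 0.3, 120.4]
force: [0.7, 0.2, 0.7]
gripper_width: 91.3
```

>>> drive_tool:
  moves:
    - {"claw": -1,"dx": 0,"dy": 0,"dz": 0,"yaw": 1}
    - {"claw": -1,"dx": 0,"dy": 0,"dz": 0,"yaw": 1}
    - {"claw": -1,"dx": 0,"dy": 0,"dz": 0,"yaw": 1}
    - {"claw": -1,"dx": 0,"dy": 0,"dz": 0,"yaw": 0.5}
    - {"claw": -1,"dx": 0,"dy": 0,"dz": 0,"yaw": 0}

```text
time_s: 1.35
ee_pos: [158.3, 548.9, 207.9]
ee_rot: [-179.8, 0.7, 89.3]
force: [-0.2, 0.6, -0.2]
gripper_width: 91.2
```

>>> drive_tool:
  moves:
    - {"claw": -1,"dx": -1,"dy": 0.45,"dz": 0,"yaw": 0}
    - {"claw": -1,"dx": -1,"dy": 0.45,"dz": 0,"yaw": 0}
    - {"claw": -1,"dx": -1,"dy": 0.45,"dz": 0,"yaw": 0}
    - {"claw": -1,"dx": -1,"dy": 0.45,"dz": 0,"yaw": 0}
    - {"claw": -1,"dx": -1,"dy": 0.45,"dz": 0,"yaw": 0}

```text
time_s: 1.98
ee_pos: [204.0, 443.9, 208.2]
ee_rot: [-179.8, 0.8, 89.6]
force: [0.5, -0.1, 0.4]
gripper_width: 90.9
```

>>> drive_tool:
  moves:
    - {"claw": -1,"dx": -1,"dy": 0.45,"dz": 0,"yaw": 0}
    - {"claw": -1,"dx": -1,"dy": 0.45,"dz": 0,"yaw": 0}
    - {"claw": -1,"dx": -1,"dy": 0.45,"dz": 0,"yaw": 0}
    - {"claw": -1,"dx": -1,"dy": 0.45,"dz": 0,"yaw": 0}
    - {"claw": -1,"dx": -1,"dy": 0.45,"dz": 0,"yaw": 0}

```text
time_s: 2.6
ee_pos: [251.2, 336.1, 210.0]
ee_rot: [-179.8, 0.7, 89.6]
force: [0.4, -0.1, 0.3]
gripper_width: 91.1
```

>>> drive_tool:
  moves:
    - {"claw": -1,"dx": -1,"dy": 0.45,"dz": 0,"yaw": 0}
    - {"claw": -1,"dx": -1,"dy": 0.45,"dz": 0,"yaw": 0}
    - {"claw": -1,"dx": -1,"dy": 0.45,"dz": 0,"yaw": 0}
    - {"claw": -1,"dx": -1,"dy": 0.45,"dz": 0,"yaw": 0}
    - {"claw": -1,"dx": -1,"dy": 0.45,"dz": 0,"yaw": 0}

```text
time_s: 3.22
ee_pos: [297.0, 228.3, 211.7]
ee_rot: [-180.0, 0.6, 89.5]
force: [-0.6, 0.5, -0.6]
gripper_width: 91.2
```

>>> drive_tool:
  moves:
    - {"claw": -1,"dx": -1,"dy": 0.45,"dz": 0,"yaw": 0}
    - {"claw": -1,"dx": -1,"dy": 0.45,"dz": 0,"yaw": 0}
    - {"claw": -1,"dx": -1,"dy": 0.45,"dz": 0,"yaw": 0}
    - {"claw": -1,"dx": -1,"dy": 0.45,"dz": 0,"yaw": 0}
    - {"claw": -1,"dx": -1,"dy": 0.45,"dz": 0,"yaw": 0}

```text
time_s: 3.85
ee_pos: [341.3, 120.6, 213.2]
ee_rot: [179.9, 0.6, 89.5]
force: [1.2, 0.3, -0.0]
gripper_width: 91.9
```

>>> drive_tool:
  moves:
    - {"claw": -1,"dx": -1,"dy": 0.45,"dz": 0,"yaw": 0}
    - {"claw": -1,"dx": -1,"dy": 0.45,"dz": 0,"yaw": 0}
    - {"claw": -1,"dx": -1,"dy": 0.45,"dz": 0,"yaw": 0}
    - {"claw": -1,"dx": -1,"dy": 0.45,"dz": 0,"yaw": 0}
    - {"claw": -1,"dx": -1,"dy": 0.45,"dz": 0,"yaw": 0}

```text
time_s: 4.47
ee_pos: [384.5, 13.2, 214.9]
ee_rot: [179.7, 0.5, 89.4]
force: [0.6, 0.4, 0.3]
gripper_width: 91.4
```

>>> drive_tool:
  moves:
    - {"claw": -1,"dx": -1,"dy": 0.45,"dz": 0,"yaw": 0}
    - {"claw": -1,"dx": -1,"dy": 0.45,"dz": 0,"yaw": 0}
    - {"claw": -1,"dx": -1,"dy": 0.45,"dz": 0,"yaw": 0}
    - {"claw": -1,"dx": -1,"dy": 0.45,"dz": 0,"yaw": 0}
    - {"claw": -1,"dx": -1,"dy": 0.45,"dz": 0,"yaw": 0}

```text
time_s: 5.1
ee_pos: [426.5, -93.9, 216.7]
ee_rot: [179.6, 0.5, 89.2]
force: [0.4, 0.8, 0.2]
gripper_width: 91.5
```

>>> drive_tool:
  moves:
    - {"claw": -1,"dx": -1,"dy": 0.45,"dz": 0,"yaw": 0}
    - {"claw": -1,"dx": -1,"dy": 0.45,"dz": 0,"yaw": 0}
    - {"claw": -1,"dx": -1,"dy": 0.45,"dz": 0,"yaw": 0}
    - {"claw": -1,"dx": -1,"dy": 0.45,"dz": 0,"yaw": 0}
    - {"claw": -1,"dx": -1,"dy": 0.45,"dz": 0,"yaw": 0}

```text
time_s: 5.72
ee_pos: [469.3, -201.2, 218.5]
ee_rot: [179.5, 0.6, 89.2]
force: [0.3, 0.2, 0.4]
gripper_width: 91.5
```

>>> drive_tool:
  moves:
    - {"claw": -1,"dx": -1,"dy": 0.65,"dz": 0.5,"yaw": -0.02}
    - {"claw": -1,"dx": -1,"dy": 0.65,"dz": 0.5,"yaw": -0.02}
    - {"claw": -1,"dx": -1,"dy": 0.65,"dz": 0.5,"yaw": -0.02}
    - {"claw": -1,"dx": -1,"dy": 0.65,"dz": 0.5,"yaw": 0}
    - {"claw": -1,"dx": -1,"dy": 0.65,"dz": 0.5,"yaw": 0}

```text
time_s: 6.35
ee_pos: [537.3, -310.1, 169.1]
ee_rot: [179.4, 0.6, 89.7]
force: [0.6, -0.3, 0.8]
gripper_width: 91.1
```

>>> drive_tool:
  moves:
    - {"claw": -1,"dx": -0.5,"dy": 0.5,"dz": 0.3,"yaw": 0}
    - {"claw": -1,"dx": 0,"dy": 0,"dz": 0,"yaw": 0}

```text
time_s: 6.6
ee_pos: [548.0, -322.3, 161.4]
ee_rot: [179.5, 0.5, 89.6]
force: [-0.5, 0.3, 0.5]
gripper_width: 91.3
```

>>> drive_tool:
  moves:
    - {"claw": -1,"dx": -0.05,"dy": 0.1,"dz": 1,"yaw": 0}
    - {"claw": -1,"dx": 0,"dy": 0.05,"dz": 1,"yaw": 0}
    - {"claw": -1,"dx": 0,"dy": 0,"dz": 1,"yaw": 0}
    - {"claw": -1,"dx": 0,"dy": 0,"dz": 1,"yaw": 0}
    - {"claw": -1,"dx": 0,"dy": 0,"dz": 0,"yaw": 0}

```text
time_s: 7.22
ee_pos: [551.4, -321.5, 82.6]
ee_rot: [179.4, 0.5, 89.7]
force: [1.6, 0.4, -0.1]
gripper_width: 91.0
```

```bash
cat > snap.py <<'E'
from h import *
import pickle,sys
n=sys.argv[1]
for a in sys.argv[2:]:
    c,x0,y0,x1,y1=a.split(",");x0,y0,x1,y1=map(int,(x0,y0,x1,y1))
    f=grab_frame(c);pickle.dump(f,open(f"{c}_{n}.pkl","wb"))
    k=min(790/(x1-x0),590/(y1-y0));cv2.imwrite(f"pics/{n}_{c}.png",cv2.resize(f["color"][y0:y1,x0:x1],None,fx=k,fy=k,interpolation=cv2.INTER_CUBIC))
E
python3 snap.py a scene,40,120,240,320
```

```text
(no output)
```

View pics/a_scene.png

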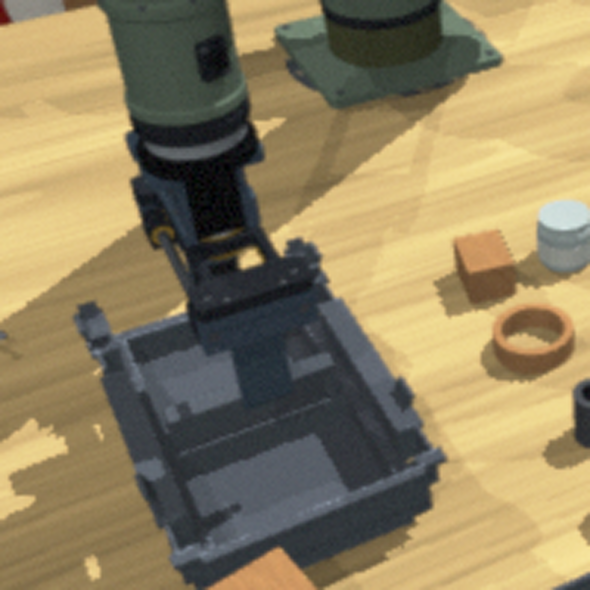

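The open fingers straddle the ridge, with the near finger at crop (265,370) and the ridge left of it at (205,420). I continue down.

>>> drive_tool:
  moves:
    - {"claw": -1,"dx": -0.1,"dy": 0,"dz": 1,"yaw": 0}
    - {"claw": -1,"dx": 0,"dy": 0,"dz": 1,"yaw": 0}
    - {"claw": -1,"dx": 0,"dy": 0,"dz": 0.8,"yaw": 0}
    - {"claw": -1,"dx": 0,"dy": 0,"dz": 0,"yaw": 0}

```text
time_s: 7.78
ee_pos: [556.0, -325.7, 32.6]
ee_rot: [178.8, 0.9, 89.8]
force: [0.7, 0.5, -0.2]
gripper_width: 91.3
```

>>> drive_tool:
  moves:
    - {"claw": -1,"dx": 0.1,"dy": -0.2,"dz": 0.4,"yaw": 0}
    - {"claw": -1,"dx": 0,"dy": -0.05,"dz": 0,"yaw": 0}
    - {"claw": -1,"dx": 0,"dy": 0,"dz": 0,"yaw": 0}

```text
time_s: 8.15
ee_pos: [551.9, -324.3, 26.0]
ee_rot: [178.6, 1.0, 89.8]
force: [-0.2, -0.0, -0.6]
gripper_width: 91.5
```

>>> drive_tool:
  moves:
    - {"claw": 1,"dx": 0,"dy": 0,"dz": 0,"yaw": 0}
    - {"claw": 1,"dx": 0,"dy": 0,"dz": 0,"yaw": 0}
    - {"claw": 1,"dx": 0,"dy": 0,"dz": 0,"yaw": 0}
    - {"claw": 1,"dx": 0,"dy": 0,"dz": 0,"yaw": 0}
  grip_force: 45

```text
time_s: 8.65
ee_pos: [552.4, -324.5, 26.8]
ee_rot: [178.6, 1.0, 89.8]
force: [0.5, -0.1, -0.5]
gripper_width: 54.0
```

>>> drive_tool:
  moves:
    - {"claw": 1,"dx": 0,"dy": 0,"dz": 0,"yaw": 0}
    - {"claw": 1,"dx": 0,"dy": 0,"dz": 0,"yaw": 0}
    - {"claw": 1,"dx": 0,"dy": 0,"dz": 0,"yaw": 0}
    - {"claw": 1,"dx": 0,"dy": 0,"dz": 0,"yaw": 0}

```text
time_s: 9.15
ee_pos: [550.4, -324.3, 26.6]
ee_rot: [178.8, 1.0, 89.8]
force: [0.2, -0.2, 1.1]
gripper_width: 28.4
```

>>> drive_tool:
  moves:
    - {"claw": 1,"dx": 0,"dy": 0,"dz": 0,"yaw": 0}
    - {"claw": 1,"dx": 0,"dy": 0,"dz": 0,"yaw": 0}
    - {"claw": 1,"dx": 0,"dy": 0,"dz": 0,"yaw": 0}

```text
time_s: 9.52
ee_pos: [550.4, -324.3, 26.6]
ee_rot: [178.8, 1.0, 89.8]
force: [-2.0, -0.1, 1.5]
gripper_width: 28.2
```

>>> drive_tool:
  moves:
    - {"claw": 1,"dx": 0,"dy": 0,"dz": -0.2,"yaw": 0}
    - {"claw": 1,"dx": 0,"dy": 0,"dz": -0.1,"yaw": 0}
    - {"claw": 1,"dx": 0,"dy": 0,"dz": -0.1,"yaw": 0}

```text
time_s: 9.9
ee_pos: [550.0, -323.2, 32.7]
ee_rot: [178.9, 0.8, 89.8]
force: [0.1, 1.2, -5.2]
gripper_width: 28.0
```

```bash
python3 snap.py b scene,60,180,200,320 top,330,120,450,260
```

```text
(no output)
```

View pics/b_scene.png

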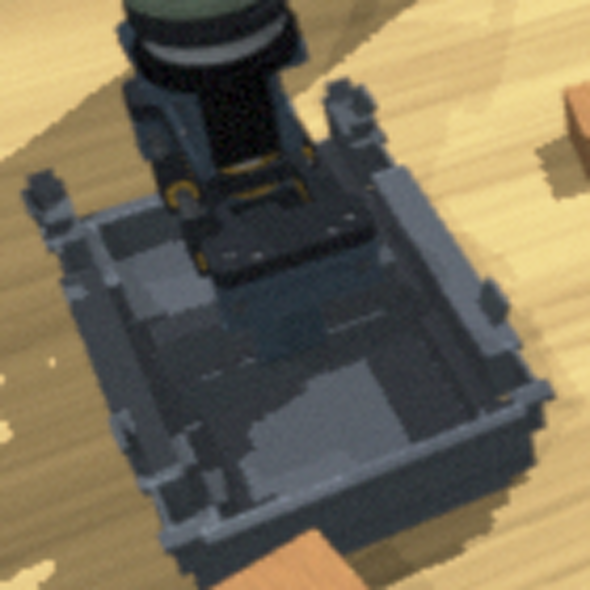

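View pics/b_top.png

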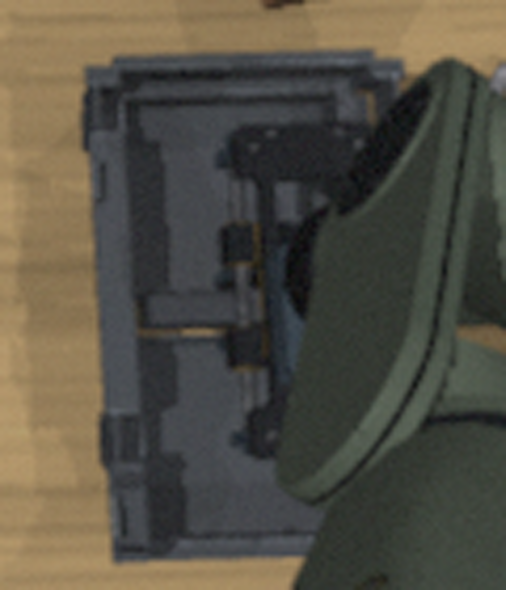

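>>> drive_tool:
  moves:
    - {"claw": 1,"dx": 0,"dy": 0,"dz": -0.4,"yaw": 0}
    - {"claw": 1,"dx": 0,"dy": 0,"dz": -0.8,"yaw": 0}
    - {"claw": 1,"dx": 0,"dy": 0,"dz": -1,"yaw": 0}
    - {"claw": 1,"dx": 0,"dy": 0,"dz": -1,"yaw": 0}
    - {"claw": 1,"dx": 0,"dy": 0,"dz": -1,"yaw": 0}
  grip_force: 60

```text
time_s: 10.62
ee_pos: [548.0, -321.7, 121.8]
ee_rot: [178.9, 0.8, 89.8]
force: [0.0, -0.1, -6.3]
gripper_width: 27.7
```

>>> drive_tool:
  moves:
    - {"claw": 1,"dx": 0,"dy": 0,"dz": -1,"yaw": 0}
    - {"claw": 1,"dx": 0,"dy": 0,"dz": -1,"yaw": 0}
    - {"claw": 1,"dx": 0.3,"dy": 0,"dz": -1,"yaw": 0}
    - {"claw": 1,"dx": 0.6,"dy": 0,"dz": -1,"yaw": 0}
    - {"claw": 1,"dx": 0.9,"dy": 0,"dz": -0.8,"yaw": 0}

```text
time_s: 11.25
ee_pos: [546.0, -284.4, 227.6]
ee_rot: [178.5, 1.1, 89.7]
force: [-0.5, 0.6, -5.1]
gripper_width: 27.5
```

>>> drive_tool:
  moves:
    - {"claw": 1,"dx": 1,"dy": 0,"dz": 0,"yaw": 0}
    - {"claw": 1,"dx": 1,"dy": 0,"dz": 0,"yaw": 0}
    - {"claw": 1,"dx": 1,"dy": 0,"dz": 0,"yaw": 0}
    - {"claw": 1,"dx": 1,"dy": 0,"dz": 0,"yaw": 0}
    - {"claw": 1,"dx": 1,"dy": 0,"dz": 0,"yaw": 0}

```text
time_s: 11.88
ee_pos: [545.6, -176.2, 225.3]
ee_rot: [178.5, 1.0, 89.7]
force: [-0.1, 0.2, -6.0]
gripper_width: 27.7
```

>>> drive_tool:
  moves:
    - {"claw": 1,"dx": 1,"dy": 0,"dz": 0,"yaw": 0}
    - {"claw": 1,"dx": 1,"dy": 0,"dz": 0,"yaw": 0}
    - {"claw": 1,"dx": 1,"dy": 0,"dz": 0,"yaw": 0}
    - {"claw": 1,"dx": 1,"dy": 0,"dz": 0,"yaw": 0}
    - {"claw": 1,"dx": 0.6,"dy": 0,"dz": 0,"yaw": 0}

```text
time_s: 12.5
ee_pos: [545.7, -76.7, 223.1]
ee_rot: [178.6, 1.0, 89.8]
force: [1.1, -0.4, -5.1]
gripper_width: 27.7
```

>>> drive_tool:
  moves:
    - {"claw": 1,"dx": 0,"dy": 0,"dz": 0,"yaw": -0.4}
    - {"claw": 1,"dx": 0,"dy": 0,"dz": 0,"yaw": -0.7}
    - {"claw": 1,"dx": 0,"dy": 0,"dz": 0,"yaw": -1}
    - {"claw": 1,"dx": 0,"dy": 0,"dz": 0,"yaw": -1}
    - {"claw": 1,"dx": 0,"dy": 0,"dz": 0,"yaw": -1}

```text
time_s: 13.12
ee_pos: [545.8, -74.3, 223.1]
ee_rot: [179.5, 1.7, 126.3]
force: [-0.2, -0.5, -4.6]
gripper_width: 27.6
```

>>> drive_tool:
  moves:
    - {"claw": 1,"dx": 0,"dy": 0,"dz": 0,"yaw": -1}
    - {"claw": 1,"dx": 0,"dy": 0,"dz": 0,"yaw": -1}
    - {"claw": 1,"dx": 0,"dy": 0,"dz": 0,"yaw": -1}
    - {"claw": 1,"dx": 0,"dy": 0,"dz": 0,"yaw": -1}
    - {"claw": 1,"dx": 0,"dy": 0,"dz": 0,"yaw": -1}

```text
time_s: 13.75
ee_pos: [546.1, -73.5, 223.0]
ee_rot: [-179.1, 1.6, 170.7]
force: [-1.6, 0.6, -5.4]
gripper_width: 27.4
```

>>> drive_tool:
  moves:
    - {"claw": 1,"dx": 0.1,"dy": 0.5,"dz": 0,"yaw": 0}
    - {"claw": 1,"dx": 0.2,"dy": 1,"dz": 0,"yaw": 0}
    - {"claw": 1,"dx": 0.2,"dy": 1,"dz": 0,"yaw": 0}
    - {"claw": 1,"dx": 0.2,"dy": 1,"dz": 0,"yaw": 0}
    - {"claw": 1,"dx": 0.2,"dy": 1,"dz": 0,"yaw": 0}

```text
time_s: 14.38
ee_pos: [543.4, 22.9, 221.0]
ee_rot: [-179.2, 1.7, 169.8]
force: [0.2, 0.1, -5.2]
gripper_width: 27.7
```

>>> drive_tool:
  moves:
    - {"claw": 1,"dx": 0.2,"dy": 1,"dz": 0,"yaw": 0}
    - {"claw": 1,"dx": 0.2,"dy": 1,"dz": 0,"yaw": 0}
    - {"claw": 1,"dx": 0.2,"dy": 1,"dz": 0,"yaw": 0}
    - {"claw": 1,"dx": 0.2,"dy": 1,"dz": 0,"yaw": 0}
    - {"claw": 1,"dx": 0.2,"dy": 1,"dz": 0,"yaw": 0}

```text
time_s: 15.0
ee_pos: [540.7, 132.5, 219.0]
ee_rot: [-179.3, 1.7, 169.0]
force: [0.3, -0.2, -5.4]
gripper_width: 27.9
```

>>> drive_tool:
  moves:
    - {"claw": 1,"dx": 0.2,"dy": 1,"dz": 0,"yaw": 0}
    - {"claw": 1,"dx": 0.2,"dy": 1,"dz": 0,"yaw": 0}
    - {"claw": 1,"dx": 0.2,"dy": 1,"dz": 0,"yaw": 0}
    - {"claw": 1,"dx": 0.2,"dy": 1,"dz": 0,"yaw": 0}
    - {"claw": 1,"dx": 0.2,"dy": 1,"dz": 0,"yaw": 0}

```text
time_s: 15.62
ee_pos: [538.7, 242.0, 217.0]
ee_rot: [-179.4, 1.7, 168.2]
force: [0.6, -0.2, -5.2]
gripper_width: 27.3
```

>>> drive_tool:
  moves:
    - {"claw": 1,"dx": 0.2,"dy": 1,"dz": 0,"yaw": 0}
    - {"claw": 1,"dx": 0.1,"dy": 0.5,"dz": 0,"yaw": -0.4}
    - {"claw": 1,"dx": 0,"dy": 0,"dz": 0,"yaw": -0.8}
    - {"claw": 1,"dx": 0,"dy": 0,"dz": 0,"yaw": -1}
    - {"claw": 1,"dx": 0,"dy": 0,"dz": 0,"yaw": -1}

```text
time_s: 16.25
ee_pos: [537.3, 279.7, 215.6]
ee_rot: [-178.7, 1.2, -163.8]
force: [-0.0, 0.1, -5.6]
gripper_width: 28.0
```

>>> drive_tool:
  moves:
    - {"claw": 1,"dx": 0,"dy": 0,"dz": 0,"yaw": -1}
    - {"claw": 1,"dx": 0,"dy": 0,"dz": 0,"yaw": -1}
    - {"claw": 1,"dx": 0,"dy": 0,"dz": 0,"yaw": -1}
    - {"claw": 1,"dx": 0,"dy": 0,"dz": 0,"yaw": -1}
    - {"claw": 1,"dx": 0,"dy": 0,"dz": 0,"yaw": -1}

```text
time_s: 16.88
ee_pos: [536.2, 283.8, 215.1]
ee_rot: [-178.3, -0.0, -119.8]
force: [-0.3, 0.1, -4.8]
gripper_width: 27.5
```

>>> drive_tool:
  moves:
    - {"claw": 1,"dx": -0.7,"dy": 0.7,"dz": 0,"yaw": 0}
    - {"claw": 1,"dx": 0,"dy": 0,"dz": 0,"yaw": -1}
    - {"claw": 1,"dx": 0,"dy": 0,"dz": 0,"yaw": -1}
    - {"claw": 1,"dx": 0,"dy": 0,"dz": 0,"yaw": -0.5}
    - {"claw": 1,"dx": 0,"dy": 0,"dz": 0,"yaw": 0}

```text
time_s: 17.5
ee_pos: [528.6, 310.9, 214.1]
ee_rot: [-178.5, -0.4, -98.3]
force: [-0.7, -0.2, -6.0]
gripper_width: 27.8
```

>>> drive_tool:
  moves:
    - {"claw": 1,"dx": 0.2,"dy": -0.1,"dz": 0.8,"yaw": -0.3}
    - {"claw": 1,"dx": 0.1,"dy": -0.05,"dz": 0.9,"yaw": 0}
    - {"claw": 1,"dx": 0,"dy": 0,"dz": 0.3,"yaw": 0}
    - {"claw": 1,"dx": 0,"dy": 0,"dz": 0,"yaw": 0}

```text
time_s: 18.0
ee_pos: [531.3, 307.8, 173.9]
ee_rot: [-178.5, -0.3, -96.2]
force: [-1.1, 0.2, -4.8]
gripper_width: 27.8
```

```bash
python3 snap.py c scene,270,70,430,230 top,70,120,220,290; python3 -c "
from h import *
print(telemetry.state()['qpos'],telemetry.state()['ee_pos'],telemetry.state()['ee_rot'])"
```

```text
[  29.61628037   22.75730109   88.68859468   -1.22931106   67.44456355
 -143.80671967] [531.70482553 307.828619   174.57690618] [-178.43260097   -0.27095657  -96.12014832]
```

View pics/c_scene.png

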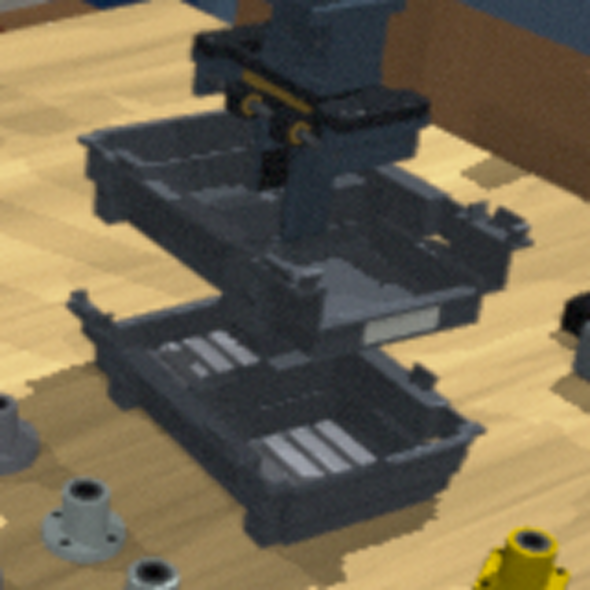

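View pics/c_top.png

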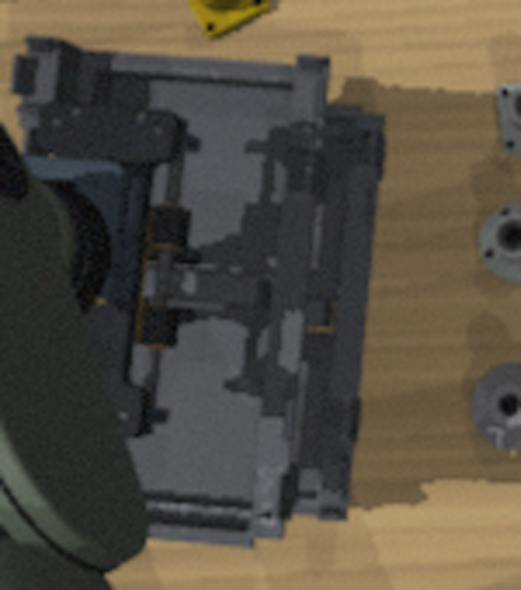

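The scene crop shows the held tray turned, with its white card at crop (400,325) facing +x above the fixed tray. I work out its tilt and offset from the grip pose.

```bash
cat > tilt.py <<'E'
from h import *
from scipy.spatial.transform import Rotation as R
g=R.from_euler('xyz',[178.8,1.0,89.8],degrees=True)
st=telemetry.state();n=R.from_euler('xyz',st['ee_rot'],degrees=True)
D=n*g.inv();z=D.apply([0,0,1]);x=D.as_matrix()[:,0]
# tray center (30mm above underside) relative to TCP at grip: (550.7-550.4, -323.6+324.3, 30-26.6)
c=st['ee_pos']+D.apply([0.2,0.7,3.4])
print("tray z axis tilt deg",np.degrees(z[:2]).round(2),"yaw tray",np.degrees(np.arctan2(x[1],x[0]))-0.3,"centre",c.round(1),"TCP",st['ee_pos'].round(1),st['ee_rot'].round(2))
bc=np.array([530.9,303.9]);d=bc-c[:2]
M=n.as_matrix();print("base err world",d.round(1),"dx,dy units",(M[:2,:2].T@d/20).round(2),"yaw units",-np.radians(((174.7-(np.degrees(np.arctan2(x[1],x[0]))-0.3))+180)%360-180)/.15)
E
python3 tilt.py
```

```text
tray z axis tilt deg [-2.61  1.56] yaw tray 173.79313255223175 centre [531.3 307.2 178. ] TCP [531.7 307.8 174.6] [-178.43   -0.27  -96.12]
base err world [-0.4 -3.3] dx,dy units [0.17 0.  ] yaw units -0.1055188189514227
```

>>> drive_tool:
  moves:
    - {"claw": 1,"dx": 0.15,"dy": 0,"dz": 0.6,"yaw": -0.12}
    - {"claw": 1,"dx": 0,"dy": 0,"dz": 0.9,"yaw": 0}
    - {"claw": 1,"dx": 0,"dy": 0,"dz": 0.6,"yaw": 0}
    - {"claw": 1,"dx": 0,"dy": 0,"dz": 0,"yaw": 0}

```text
time_s: 18.6
ee_pos: [533.1, 304.4, 131.7]
ee_rot: [-178.3, -0.2, -95.0]
force: [-0.8, -0.6, -4.6]
gripper_width: 27.5
```

```bash
python3 tilt.py; python3 snap.py d scene,280,90,420,220 top,80,130,200,280
```

```text
tray z axis tilt deg [-2.76  1.48] yaw tray 174.8920671418207 centre [532.6 303.8 135.1] TCP [533.1 304.4 131.7] [-178.32   -0.23  -95.02]
base err world [-1.7  0.1] dx,dy units [0.   0.09] yaw units 0.022348026731107494
```

View pics/d_scene.png

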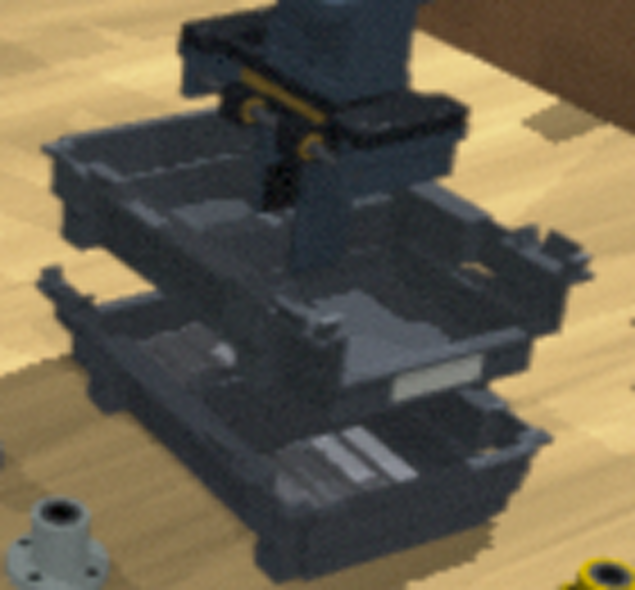

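View pics/d_top.png

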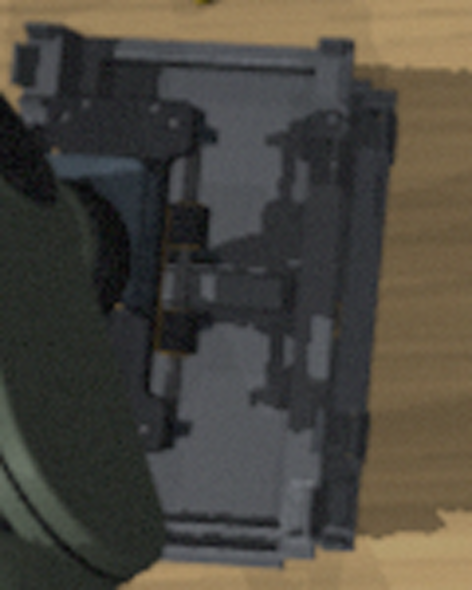

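```bash
python3 - <<'E'
from h import *
import pickle
t=pickle.load(open("top_d.pkl","rb"))
print(proj(t,(526.8,241.1,161)),ray(t,153.3,203.5,161))
o=np.clip(cv2.resize(t["color"][190:220,110:175],None,fx=12,fy=12,interpolation=cv2.INTER_NEAREST).astype(float)*1.8,0,255).astype(np.uint8)
for x in range(110,175,5): cv2.putText(o,str(x),((x-110)*12,10),0,.35,(0,255,255),1)
for y in range(190,220,5): cv2.putText(o,str(y),(0,(y-190)*12+4),0,.35,(0,255,255),1)
cv2.imwrite("pics/g1.png",o)
E
```

```text
(np.float64(150.9027676440481), np.float64(203.7714594004921)) [527.26426788 235.7851444  161.        ]
```

View pics/g1.png

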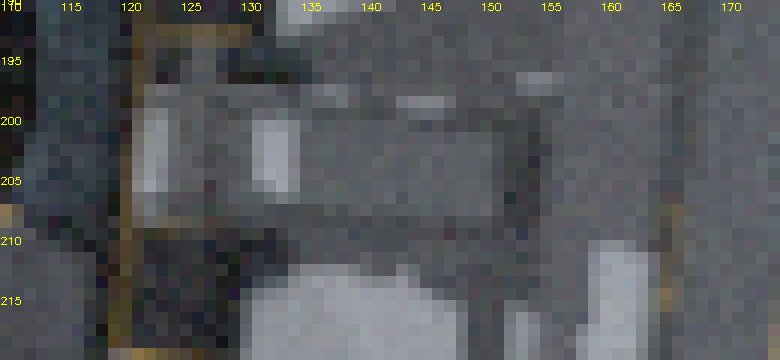

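The ridge's -y end sits at (150.3,203.6), against a prediction of (150.9,203.8), so the held tray is where I expect it. I lower it.

>>> drive_tool:
  moves:
    - {"claw": 1,"dx": 0,"dy": 0.08,"dz": 0.6,"yaw": 0}
    - {"claw": 1,"dx": 0,"dy": 0,"dz": 0.5,"yaw": 0}
    - {"claw": 1,"dx": 0,"dy": 0,"dz": 0,"yaw": 0}

```text
time_s: 19.08
ee_pos: [533.4, 305.3, 110.4]
ee_rot: [-178.1, -0.1, -95.0]
force: [0.8, -0.9, -4.7]
gripper_width: 27.5
```

```bash
python3 tilt.py
```

```text
tray z axis tilt deg [-2.98  1.35] yaw tray 174.8904547056158 centre [532.9 304.7 113.8] TCP [533.4 305.3 110.4] [-1.7811e+02 -9.0000e-02 -9.5010e+01]
base err world [-2.  -0.8] dx,dy units [0.05 0.1 ] yaw units 0.02216041125941738
```

>>> drive_tool:
  moves:
    - {"claw": 1,"dx": 0.05,"dy": 0.12,"dz": 0.25,"yaw": 0}
    - {"claw": 1,"dx": 0,"dy": 0.02,"dz": 0.2,"yaw": 0}
    - {"claw": 1,"dx": 0,"dy": 0,"dz": 0,"yaw": 0}

```text
time_s: 19.45
ee_pos: [530.8, 304.5, 100.9]
ee_rot: [-178.1, -0.1, -95.0]
force: [-0.7, 0.5, -5.5]
gripper_width: 27.8
```

```bash
python3 tilt.py
```

```text
tray z axis tilt deg [-3.01  1.34] yaw tray 174.8945169619947 centre [530.3 303.9 104.3] TCP [530.8 304.5 100.9] [-1.7809e+02 -7.0000e-02 -9.5010e+01]
base err world [ 0.6 -0. ] dx,dy units [-0.   -0.03] yaw units 0.022633076251895548
```

>>> drive_tool:
  moves:
    - {"claw": 1,"dx": 0,"dy": 0.02,"dz": 0.2,"yaw": 0}
    - {"claw": 1,"dx": 0,"dy": 0,"dz": 0.1,"yaw": 0}

```text
time_s: 19.7
ee_pos: [530.9, 304.7, 95.0]
ee_rot: [-178.0, -0.0, -95.0]
force: [0.6, 0.3, -4.7]
gripper_width: 27.9
```

>>> drive_tool:
  moves:
    - {"claw": 1,"dx": 0,"dy": 0,"dz": 0.12,"yaw": 0}
    - {"claw": 1,"dx": 0,"dy": 0,"dz": 0,"yaw": 0}

```text
time_s: 19.95
ee_pos: [531.2, 304.6, 92.7]
ee_rot: [-178.0, -0.0, -95.0]
force: [-0.4, -0.7, -4.1]
gripper_width: 27.7
```

```bash
python3 tilt.py;  python3 snap.py e scene,280,100,420,220
```

```text
tray z axis tilt deg [-3.08  1.31] yaw tray 174.90266250738748 centre [530.7 304.   96.1] TCP [531.2 304.6  92.7] [-1.7802e+02 -4.0000e-02 -9.5000e+01]
base err world [ 0.2 -0.1] dx,dy units [ 0.   -0.01] yaw units 0.023580853495059843
```

View pics/e_scene.png

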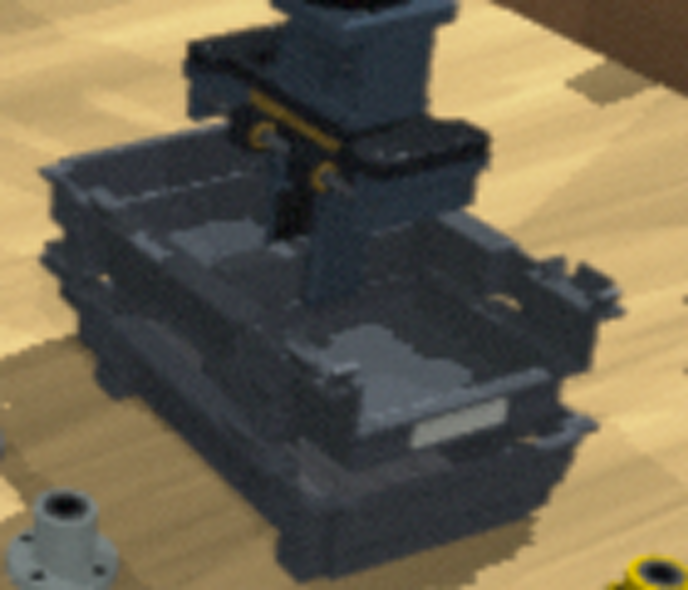

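The tray is entering between the lugs, far end slightly low. I continue in small steps, watching the force.

>>> drive_tool:
  moves:
    - {"claw": 1,"dx": 0,"dy": 0,"dz": 0.12,"yaw": 0}
    - {"claw": 1,"dx": 0,"dy": 0,"dz": 0.1,"yaw": 0}

```text
time_s: 20.25
ee_pos: [531.8, 304.8, 89.3]
ee_rot: [-177.9, 0.0, -95.0]
force: [-0.7, -1.8, -0.1]
gripper_width: 27.4
```

>>> drive_tool:
  moves:
    - {"claw": 1,"dx": 0,"dy": 0,"dz": 0.12,"yaw": 0}
    - {"claw": 1,"dx": 0,"dy": 0,"dz": 0,"yaw": 0}

```text
time_s: 20.5
ee_pos: [533.1, 305.4, 89.5]
ee_rot: [-177.8, 0.1, -95.0]
force: [3.0, -2.3, 5.7]
gripper_width: 18.4
```

```bash
python3 tilt.py;  python3 snap.py f scene,280,100,420,220 top,80,130,200,280
```

```text
tray z axis tilt deg [-3.33  1.16] yaw tray 174.86357878400077 centre [532.7 304.8  92.9] TCP [533.1 305.4  89.5] [-1.7778e+02  1.4000e-01 -9.5030e+01]
base err world [-1.8 -0.9] dx,dy units [0.05 0.08] yaw units 0.019033255781481153
```

View pics/f_scene.png

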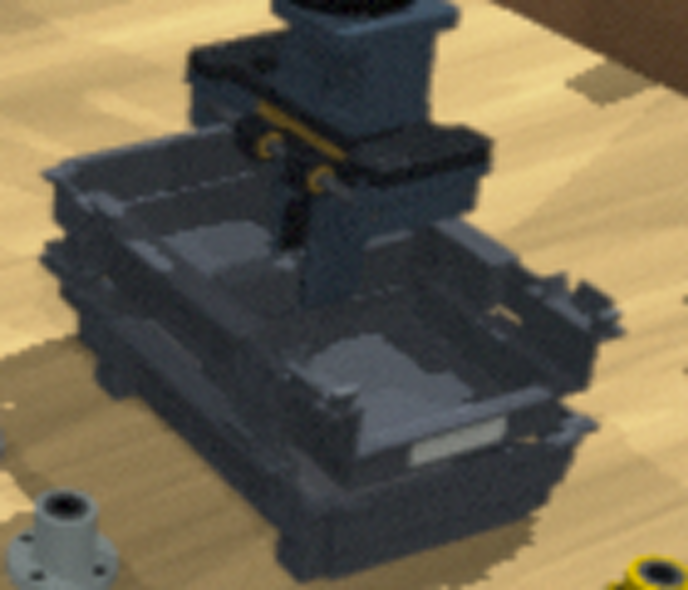

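View pics/f_top.png

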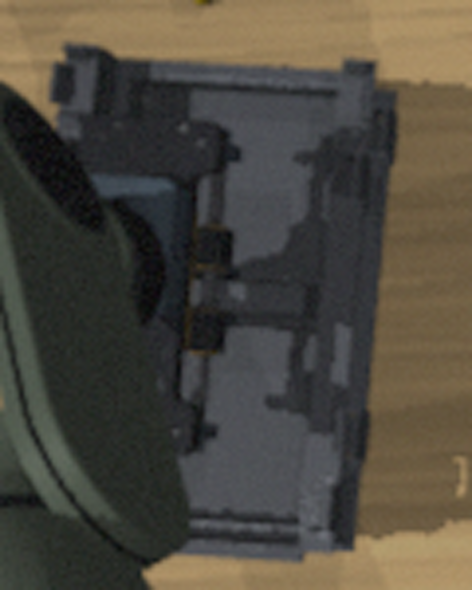

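>>> drive_tool:
  moves:
    - {"claw": 0.3,"dx": 0,"dy": 0,"dz": 0,"yaw": 0}
    - {"claw": 0.2,"dx": 0,"dy": 0,"dz": 0,"yaw": 0}
    - {"claw": 0.2,"dx": 0,"dy": 0,"dz": 0,"yaw": 0}
    - {"claw": 0.2,"dx": 0,"dy": 0,"dz": 0,"yaw": 0}

```text
time_s: 21.1
ee_pos: [533.0, 306.1, 89.0]
ee_rot: [-177.8, 0.2, -95.0]
force: [0.7, 0.4, 0.4]
gripper_width: 36.5
```

```bash
python3 snap.py g scene,280,100,420,220 top,80,130,200,280
```

```text
(no output)
```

View pics/g_scene.png

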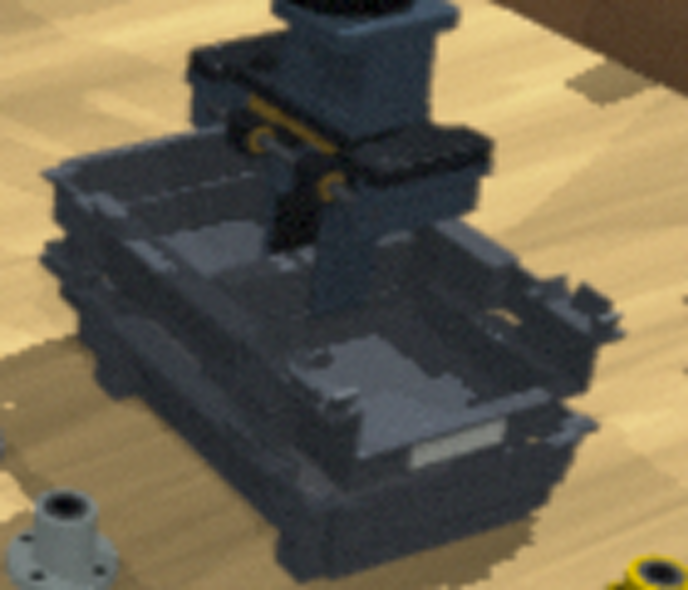

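View pics/g_top.png

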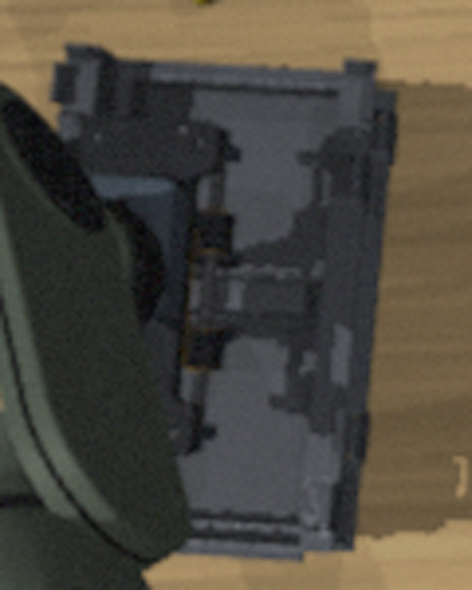

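>>> drive_tool:
  moves:
    - {"claw": -0.2,"dx": 0,"dy": 0,"dz": -0.5,"yaw": 0}
    - {"claw": -0.2,"dx": 0,"dy": 0,"dz": -1,"yaw": 0}
    - {"claw": -0.2,"dx": 0,"dy": 0,"dz": -1,"yaw": 0}
    - {"claw": -0.2,"dx": 0,"dy": 0,"dz": -1,"yaw": 0}
    - {"claw": -0.2,"dx": 0,"dy": 0,"dz": -1,"yaw": 0}

```text
time_s: 21.82
ee_pos: [528.8, 305.8, 182.5]
ee_rot: [-177.8, 0.2, -95.0]
force: [0.1, 0.1, 0.0]
gripper_width: 54.3
```

>>> drive_tool:
  moves:
    - {"claw": -0.2,"dx": 0,"dy": 0,"dz": -1,"yaw": 1}
    - {"claw": -0.2,"dx": 0,"dy": 0,"dz": -1,"yaw": 1}
    - {"claw": -0.2,"dx": 0,"dy": 0,"dz": 0,"yaw": 1}
    - {"claw": -0.2,"dx": 0,"dy": 0,"dz": 0,"yaw": 1}
    - {"claw": -0.2,"dx": 0,"dy": 0,"dz": 0,"yaw": 1}

```text
time_s: 22.45
ee_pos: [528.4, 306.5, 230.9]
ee_rot: [-178.5, 2.2, -139.4]
force: [0.7, -0.4, -0.4]
gripper_width: 54.8
```

```bash
python3 - <<'E'
from h import *
import pickle
s=pickle.load(open("scene0.pkl","rb"));t=pickle.load(open("top0.pkl","rb"))
def dark(f,u,v,r=4):
    g=cv2.cvtColor(f["color"],cv2.COLOR_BGR2GRAY).astype(float);u0,v0=int(round(u)),int(round(v))
    p=g[v0-r:v0+r+1,u0-r:u0+r+1];w=np.clip((p.min()+12+0.25*(np.median(p)-p.min()))-p,0,None);yy,xx=np.mgrid[v0-r:v0+r+1,u0-r:u0+r+1]
    return (w*xx).sum()/w.sum(),(w*yy).sum()/w.sum()
for n,a,b,h in [("gear",(260.7,184.9),(257.2,215.7),44),("sq",(222.2,149.6),(311.3,224.4),42),("hex",(259.3,148.8),(278.3,237.2),44)]:
    a2,b2=dark(t,*a),dark(s,*b)
    p,e=tri(t,a2,s,b2);print(n,np.round(a2,1),np.round(b2,1),p.round(1),round(e,1),"top@h",ray(t,*a2,h)[:2].round(1),"scene@h",ray(s,*b2,h)[:2].round(1))
# hsquare flange orientation & hex
im=t["color"].astype(int);m=((im[...,0]+3>=im[...,2])*255).astype(np.uint8)
for n,(x0,y0,x1,y1) in {"sq":(212,142,238,166),"hex":(250,140,271,162)}.items():
    c=max(cv2.findContours(m[y0:y1,x0:x1],0,2)[0],key=cv2.contourArea);print(n,cv2.minAreaRect(c))
E
```

```text
gear [260.7 184.9] [257. 216.] [581.   -2.9  42.7] 1.0 top@h [580.5  -3.4] scene@h [582.7  -3.3]
sq [222.3 149.6] [311.2 224.9] [675.8  93.2  40.7] 1.0 top@h [675.2  92.7] scene@h [677.1  92.7]
hex [259.4 148.9] [277.8 237.4] [674.5  -2.4  42.5] 0.7 top@h [673.9  -2.7] scene@h [676.1  -3.1]
sq ((11.723076820373535, 11.284614562988281), (18.85327911376953, 18.977313995361328), 82.87498474121094)
hex ((10.0, 10.5), (15.0, 12.0), 90.0)
```

```bash
python3 snap.py k scene,280,100,420,220 top,80,130,200,280
```

```text
(no output)
```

View pics/k_scene.png

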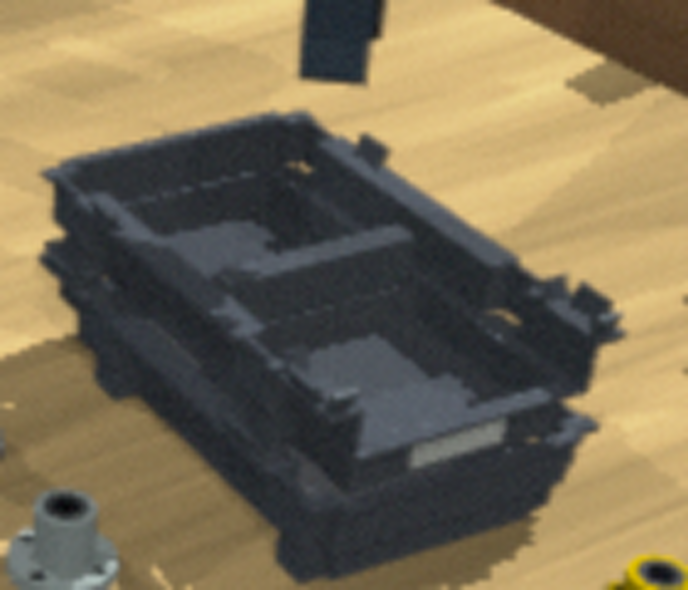

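View pics/k_top.png

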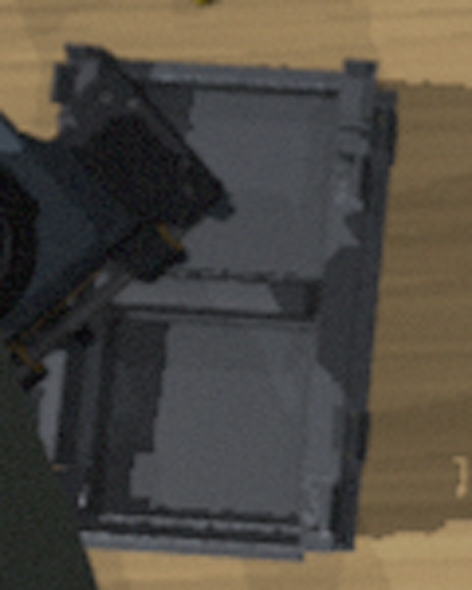

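The tray sits inside the lugs with its card end towards +x. Triangulated part tops: gear (581,-3,43), square flange (676,93,41), nut (675,-3,43). The heights match the text within 2 mm. I turn to yaw 90 and go to the gear.

>>> drive_tool:
  moves:
    - {"claw": -0.2,"dx": 0,"dy": 0,"dz": 0,"yaw": 1}
    - {"claw": -0.2,"dx": 0,"dy": 0,"dz": 0,"yaw": 1}
    - {"claw": -0.2,"dx": 0,"dy": 0,"dz": 0,"yaw": 1}
    - {"claw": -0.2,"dx": 0,"dy": 0,"dz": 0,"yaw": 1}
    - {"claw": -0.2,"dx": 0,"dy": 0,"dz": 0,"yaw": 1}

```text
time_s: 23.18
ee_pos: [528.2, 306.5, 232.7]
ee_rot: [179.6, 2.7, 177.4]
force: [-0.7, 0.4, -0.4]
gripper_width: 54.5
```

>>> drive_tool:
  moves:
    - {"claw": -0.2,"dx": 0,"dy": 0,"dz": 0,"yaw": 1}
    - {"claw": -0.2,"dx": 0,"dy": 0,"dz": 0,"yaw": 1}
    - {"claw": -0.2,"dx": 0,"dy": 0,"dz": 0,"yaw": 1}
    - {"claw": -0.2,"dx": 0,"dy": 0,"dz": 0,"yaw": 1}
    - {"claw": -0.2,"dx": 0,"dy": 0,"dz": 0,"yaw": 1}

```text
time_s: 23.8
ee_pos: [528.2, 306.3, 234.6]
ee_rot: [177.7, 1.7, 133.8]
force: [-0.4, 0.7, -0.2]
gripper_width: 54.5
```

>>> drive_tool:
  moves:
    - {"claw": -0.2,"dx": 0,"dy": 0,"dz": 0,"yaw": 1}
    - {"claw": -0.2,"dx": 0,"dy": 0,"dz": 0,"yaw": 1}
    - {"claw": -0.2,"dx": 0,"dy": 0,"dz": 0,"yaw": 1}
    - {"claw": -0.2,"dx": 0,"dy": 0,"dz": 0,"yaw": 1}
    - {"claw": -0.2,"dx": 0,"dy": 0,"dz": 0,"yaw": 0}

```text
time_s: 24.42
ee_pos: [528.0, 306.3, 236.5]
ee_rot: [177.1, 0.1, 99.3]
force: [0.8, 0.3, -0.4]
gripper_width: 54.6
```

>>> drive_tool:
  moves:
    - {"claw": -0.2,"dx": -0.8,"dy": 0.2,"dz": 0,"yaw": 0.9}
    - {"claw": -0.2,"dx": -1,"dy": 0.2,"dz": 0,"yaw": 0.2}
    - {"claw": -0.2,"dx": -1,"dy": 0.2,"dz": 0,"yaw": 0}
    - {"claw": -0.2,"dx": -1,"dy": 0.2,"dz": 0,"yaw": 0}
    - {"claw": -0.2,"dx": -1,"dy": 0.2,"dz": 0,"yaw": 0}

```text
time_s: 25.05
ee_pos: [551.7, 207.5, 237.7]
ee_rot: [177.1, -0.3, 90.9]
force: [-0.1, -0.7, 0.2]
gripper_width: 54.6
```

>>> drive_tool:
  moves:
    - {"claw": -0.2,"dx": -1,"dy": 0.2,"dz": 0.3,"yaw": 0}
    - {"claw": -0.2,"dx": -1,"dy": 0.2,"dz": 0.3,"yaw": 0}
    - {"claw": -0.2,"dx": -1,"dy": 0.2,"dz": 0.3,"yaw": 0}
    - {"claw": -0.2,"dx": -1,"dy": 0.2,"dz": 0.3,"yaw": 0}
    - {"claw": -0.2,"dx": -1,"dy": 0.2,"dz": 0.3,"yaw": 0}

```text
time_s: 25.68
ee_pos: [575.7, 100.7, 209.0]
ee_rot: [177.0, -0.2, 91.9]
force: [0.6, 0.1, 0.3]
gripper_width: 54.7
```

>>> drive_tool:
  moves:
    - {"claw": -0.2,"dx": -1,"dy": 0,"dz": 0.5,"yaw": 0.1}
    - {"claw": -0.2,"dx": -1,"dy": 0,"dz": 0.5,"yaw": 0.1}
    - {"claw": -0.2,"dx": -1,"dy": 0,"dz": 0.5,"yaw": 0}
    - {"claw": -0.2,"dx": -1,"dy": 0,"dz": 0.5,"yaw": 0}
    - {"claw": -0.2,"dx": -0.8,"dy": 0,"dz": 0.5,"yaw": 0}

```text
time_s: 26.3
ee_pos: [579.7, -2.3, 158.3]
ee_rot: [176.9, -0.2, 91.1]
force: [1.0, 0.5, 0.7]
gripper_width: 54.6
```

>>> drive_tool:
  moves:
    - {"claw": -0.2,"dx": 0,"dy": -0.1,"dz": 1,"yaw": 0}
    - {"claw": -0.2,"dx": 0,"dy": 0,"dz": 1,"yaw": 0}
    - {"claw": -0.2,"dx": 0,"dy": 0,"dz": 1,"yaw": 0}
    - {"claw": -0.2,"dx": 0,"dy": 0,"dz": 0,"yaw": 0}

```text
time_s: 26.8
ee_pos: [580.3, -5.7, 96.0]
ee_rot: [176.9, -0.2, 91.4]
force: [-0.5, -0.4, -0.2]
gripper_width: 55.1
```

>>> drive_tool:
  moves:
    - {"claw": -0.2,"dx": 0.1,"dy": -0.12,"dz": 1,"yaw": 0}
    - {"claw": -0.2,"dx": 0,"dy": 0,"dz": 1,"yaw": 0}
    - {"claw": -0.2,"dx": 0,"dy": 0,"dz": 0.8,"yaw": 0}
    - {"claw": -0.2,"dx": 0,"dy": 0,"dz": 0.3,"yaw": 0}
    - {"claw": -0.2,"dx": 0,"dy": 0,"dz": 0,"yaw": 0}

```text
time_s: 27.42
ee_pos: [584.6, -4.4, 36.4]
ee_rot: [176.5, -0.2, 91.6]
force: [0.0, 0.2, 0.1]
gripper_width: 54.6
```

```bash
python3 snap.py l scene,190,150,340,270
```

```text
(no output)
```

View pics/l_scene.png

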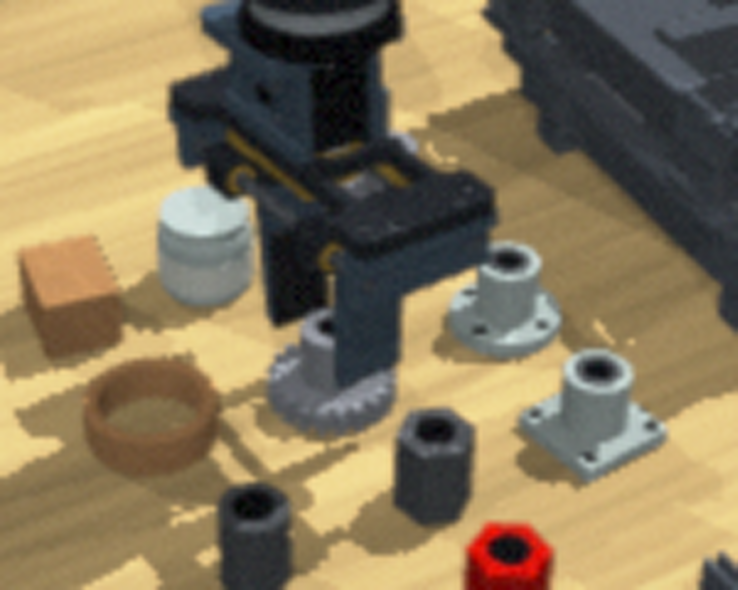

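The fingers straddle the hub at crop (325,345). I descend the last 17 mm, shift x by about -3 mm and grip.

>>> drive_tool:
  moves:
    - {"claw": -0.2,"dx": 0.03,"dy": -0.2,"dz": 0.6,"yaw": 0}
    - {"claw": -0.2,"dx": 0,"dy": 0,"dz": 0.15,"yaw": 0}
    - {"claw": -0.2,"dx": 0,"dy": 0,"dz": 0,"yaw": 0}

```text
time_s: 27.85
ee_pos: [582.1, -3.8, 21.5]
ee_rot: [176.3, -0.2, 91.6]
force: [0.4, -0.2, 0.3]
gripper_width: 54.6
```

>>> drive_tool:
  moves:
    - {"claw": 1,"dx": 0,"dy": 0,"dz": 0,"yaw": 0}
    - {"claw": 1,"dx": 0,"dy": 0,"dz": 0,"yaw": 0}
    - {"claw": 1,"dx": 0,"dy": 0,"dz": 0,"yaw": 0}
    - {"claw": 1,"dx": 0,"dy": 0,"dz": 0,"yaw": 0}
    - {"claw": 1,"dx": 0,"dy": 0,"dz": 0,"yaw": 0}
  grip_force: 35

```text
time_s: 28.48
ee_pos: [582.1, -3.8, 21.9]
ee_rot: [176.3, -0.2, 91.6]
force: [0.1, -0.1, -0.2]
gripper_width: 31.5
```

>>> drive_tool:
  moves:
    - {"claw": 1,"dx": 0,"dy": 0,"dz": -0.5,"yaw": 0}
    - {"claw": 1,"dx": 0,"dy": 0,"dz": -1,"yaw": 0}
    - {"claw": 1,"dx": 0,"dy": 0,"dz": -1,"yaw": 0}
    - {"claw": 1,"dx": 0,"dy": 0,"dz": -1,"yaw": 0}
    - {"claw": 1,"dx": 0,"dy": 0,"dz": -1,"yaw": 0}

```text
time_s: 29.1
ee_pos: [574.0, -4.1, 113.3]
ee_rot: [176.6, -0.2, 91.6]
force: [0.3, -0.2, -2.5]
gripper_width: 31.5
```

>>> drive_tool:
  moves:
    - {"claw": 1,"dx": 0,"dy": 0,"dz": -1,"yaw": 0}
    - {"claw": 1,"dx": 0,"dy": 0,"dz": -1,"yaw": 0}
    - {"claw": 1,"dx": 0,"dy": 0,"dz": -1,"yaw": 0}
    - {"claw": 1,"dx": 0.4,"dy": 0,"dz": -1,"yaw": 0}
    - {"claw": 1,"dx": 0.8,"dy": 0,"dz": -0.4,"yaw": 0}

```text
time_s: 29.72
ee_pos: [567.0, 19.3, 206.6]
ee_rot: [176.5, -0.2, 91.5]
force: [0.2, 0.2, -2.4]
gripper_width: 31.4
```

```bash
python3 snap.py n scene,190,100,420,270 top,80,130,200,280
```

```text
(no output)
```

View pics/n_scene.png

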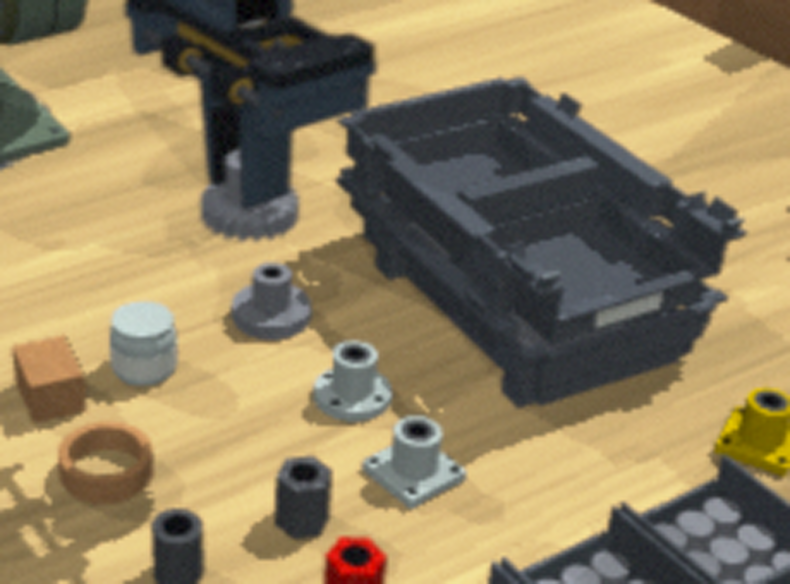

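View pics/n_top.png

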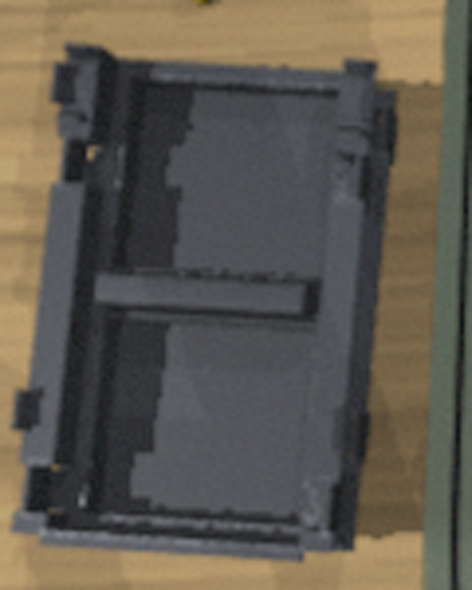

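```bash
python3 - <<'E'
from h import *
import pickle
s=pickle.load(open("scene_n.pkl","rb"));t=pickle.load(open("top_n.pkl","rb"))
a=(130.7,204.4)
print(ray(t,*a,116),proj(s,ray(t,*a,116)))
for e in ((97,292),(305,297)): print(ray(t,80+e[0]/3.933-.4,130+e[1]/3.933-.4,116))
o=np.clip(cv2.resize(s["color"][138:172,315:375],None,fx=13,fy=13,interpolation=cv2.INTER_NEAREST).astype(float)*1.8,0,255).astype(np.uint8)
for x in range(315,375,5): cv2.putText(o,str(x),((x-315)*13,10),0,.35,(0,255,255),1)
for y in range(138,172,5): cv2.putText(o,str(y),(0,(y-138)*13+4),0,.35,(0,255,255),1)
cv2.imwrite("pics/g2.png",o)
E
```

```text
[531.63004205 301.21059716 116.        ] (np.float64(342.4929525626794), np.float64(150.46166478318094))
[534.55911631 363.23986045 116.        ]
[528.33673681 239.30715566 116.        ]
```

View pics/g2.png

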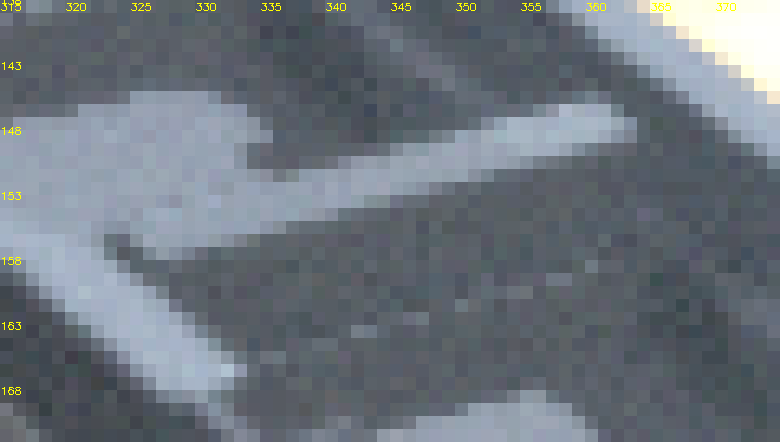

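```bash
python3 - <<'E'
from h import *
import pickle
s=pickle.load(open("scene_n.pkl","rb"));t=pickle.load(open("top_n.pkl","rb"))
print(tri(t,(130.7,204.4),s,(343.5,151.2)),ray(s,343.5,151.2,116))
E
```

```text
(array([532.52557802, 303.1086084 , 113.24466869]), np.float64(2.1317383765685296)) [536.19486342 300.94469687 116.        ]
```

The ridge-top height rose from 53.7 to 113.2 mm, which is 59.5 mm, so the tray is seated. Its centre is about (532,303), within a few mm of the base. I carry the gear over.

>>> drive_tool:
  moves:
    - {"claw": 1,"dx": 1,"dy": 0.15,"dz": 0,"yaw": 0}
    - {"claw": 1,"dx": 1,"dy": 0.15,"dz": 0,"yaw": 0}
    - {"claw": 1,"dx": 1,"dy": 0.15,"dz": 0,"yaw": 0}
    - {"claw": 1,"dx": 1,"dy": 0.15,"dz": 0,"yaw": 0}
    - {"claw": 1,"dx": 1,"dy": 0.15,"dz": 0,"yaw": 0}

```text
time_s: 30.45
ee_pos: [577.1, 124.3, 203.0]
ee_rot: [177.0, -0.1, 91.6]
force: [-0.2, -0.4, -2.8]
gripper_width: 31.7
```

>>> drive_tool:
  moves:
    - {"claw": 1,"dx": 1,"dy": 0.15,"dz": 0,"yaw": 0.1}
    - {"claw": 1,"dx": 1,"dy": 0.15,"dz": 0,"yaw": 0.1}
    - {"claw": 1,"dx": 1,"dy": 0.15,"dz": 0,"yaw": 0.1}
    - {"claw": 1,"dx": 1,"dy": 0.15,"dz": 0,"yaw": 0.1}
    - {"claw": 1,"dx": 1,"dy": 0.15,"dz": 0,"yaw": 0.1}

```text
time_s: 31.08
ee_pos: [592.4, 231.8, 203.1]
ee_rot: [177.1, -0.3, 87.3]
force: [-0.5, 0.8, -2.8]
gripper_width: 31.5
```

>>> drive_tool:
  moves:
    - {"claw": 1,"dx": 1,"dy": 0.1,"dz": 0,"yaw": 0}
    - {"claw": 1,"dx": 1,"dy": 0.1,"dz": 0,"yaw": 0}
    - {"claw": 1,"dx": 0.95,"dy": 0.1,"dz": 0,"yaw": 0}
    - {"claw": 1,"dx": 0,"dy": 0,"dz": 0,"yaw": 0}

```text
time_s: 31.58
ee_pos: [601.4, 296.6, 202.8]
ee_rot: [177.1, -0.3, 87.5]
force: [-0.7, 0.3, -2.7]
gripper_width: 31.6
```

```bash
cat > go.py <<'E'
# usage: go.py x y z : TCP target; prints tool units
from h import *
from scipy.spatial.transform import Rotation as R
import sys
st=telemetry.state();M=R.from_euler('xyz',st['ee_rot'],degrees=True).as_matrix()
print((M.T@(np.array(list(map(float,sys.argv[1:4])))-st['ee_pos'])/20).round(2),st['ee_pos'].round(1),st['ee_rot'].round(1))
E
python3 go.py 607.5 295.5 95
```

```text
[-0.07  0.03  5.4 ] [601.4 296.6 202.8] [177.1  -0.3  87.5]
```

>>> drive_tool:
  moves:
    - {"claw": 1,"dx": -0.05,"dy": 0.03,"dz": 1,"yaw": 0}
    - {"claw": 1,"dx": 0,"dy": 0,"dz": 1,"yaw": 0}
    - {"claw": 1,"dx": 0,"dy": 0,"dz": 1,"yaw": 0}
    - {"claw": 1,"dx": 0,"dy": 0,"dz": 0.5,"yaw": 0}
    - {"claw": 1,"dx": 0,"dy": 0,"dz": 0,"yaw": 0}

```text
time_s: 32.2
ee_pos: [606.1, 293.2, 132.1]
ee_rot: [177.0, -0.1, 87.4]
force: [-1.3, 0.4, -2.2]
gripper_width: 31.9
```

```bash
python3 go.py 607.5 295.5 95; python3 snap.py p scene,280,90,420,220
```

```text
[ 0.11 -0.03  1.86] [606.1 293.2 132.1] [ 1.77e+02 -1.00e-01  8.74e+01]
```

View pics/p_scene.png

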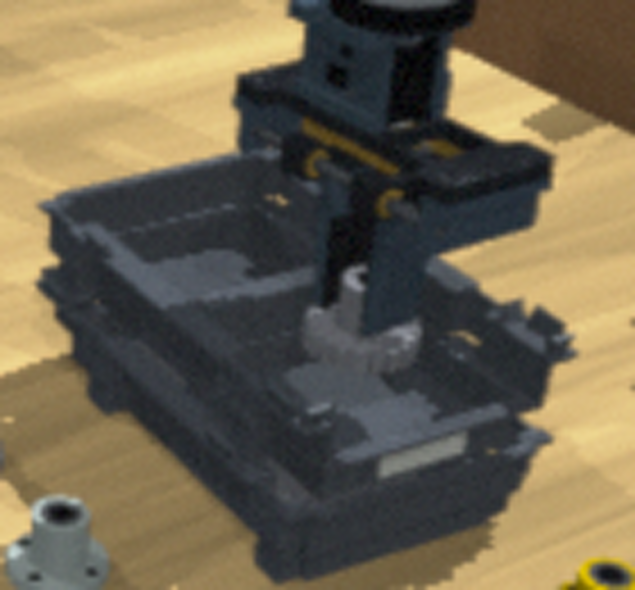

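The gear, at crop (360,335), hangs over the front half, between the ridge and the card end. I lower it.

>>> drive_tool:
  moves:
    - {"claw": 1,"dx": 0.1,"dy": -0.05,"dz": 1,"yaw": 0}
    - {"claw": 1,"dx": 0,"dy": 0,"dz": 0.6,"yaw": 0}
    - {"claw": 1,"dx": 0,"dy": 0,"dz": 0.2,"yaw": 0}
    - {"claw": 1,"dx": 0,"dy": 0,"dz": 0.05,"yaw": 0}

```text
time_s: 32.75
ee_pos: [610.0, 296.2, 98.9]
ee_rot: [176.6, -0.3, 87.4]
force: [0.5, 0.4, -2.2]
gripper_width: 31.5
```

>>> drive_tool:
  moves:
    - {"claw": 1,"dx": 0,"dy": -0.15,"dz": 0.3,"yaw": 0}
    - {"claw": 1,"dx": 0,"dy": 0,"dz": 0.15,"yaw": 0}
    - {"claw": 1,"dx": 0,"dy": 0,"dz": 0,"yaw": 0}

```text
time_s: 33.12
ee_pos: [607.8, 296.6, 90.3]
ee_rot: [176.5, -0.4, 87.4]
force: [-1.1, -0.0, -2.2]
gripper_width: 31.5
```

>>> drive_tool:
  moves:
    - {"claw": 1,"dx": 0,"dy": 0,"dz": 0.15,"yaw": 0}
    - {"claw": 1,"dx": 0,"dy": 0,"dz": 0,"yaw": 0}

```text
time_s: 33.38
ee_pos: [608.2, 296.7, 87.3]
ee_rot: [176.5, -0.4, 87.4]
force: [0.0, 0.1, -3.0]
gripper_width: 31.5
```

>>> drive_tool:
  moves:
    - {"claw": 1,"dx": 0,"dy": 0,"dz": 0.1,"yaw": 0}
    - {"claw": 1,"dx": 0,"dy": 0,"dz": 0.05,"yaw": 0}

```text
time_s: 33.62
ee_pos: [608.8, 296.9, 85.6]
ee_rot: [176.4, -0.4, 87.4]
force: [-2.2, -0.7, 6.1]
gripper_width: 31.7
```

Contact (+9 N), so I release.

>>> drive_tool:
  moves:
    - {"claw": -0.2,"dx": 0,"dy": 0,"dz": 0,"yaw": 0}
    - {"claw": -0.2,"dx": 0,"dy": 0,"dz": 0,"yaw": 0}
    - {"claw": -0.2,"dx": 0,"dy": 0,"dz": 0,"yaw": 0}
    - {"claw": -0.2,"dx": 0,"dy": 0,"dz": 0,"yaw": 0}

```text
time_s: 34.12
ee_pos: [609.8, 297.3, 86.2]
ee_rot: [176.3, -0.5, 87.4]
force: [-0.4, 0.1, 0.6]
gripper_width: 54.9
```

>>> drive_tool:
  moves:
    - {"claw": -0.2,"dx": 0,"dy": 0,"dz": -0.6,"yaw": 0}
    - {"claw": -0.2,"dx": 0,"dy": 0,"dz": -1,"yaw": 0}
    - {"claw": -0.2,"dx": 0,"dy": 0,"dz": -1,"yaw": 0}
    - {"claw": -0.2,"dx": 0,"dy": 0,"dz": -1,"yaw": 0}
    - {"claw": -0.2,"dx": 0,"dy": 0,"dz": -1,"yaw": 0}

```text
time_s: 34.75
ee_pos: [603.2, 296.6, 182.2]
ee_rot: [176.3, -0.5, 87.4]
force: [0.5, -0.3, -0.4]
gripper_width: 54.5
```

```bash
python3 snap.py q scene,280,90,420,220; python3 go.py 670 92 180
```

```text
[-10.11   3.71   0.43] [604.6 297.4 185.7] [176.   -0.6  87.4]
```

View pics/q_scene.png

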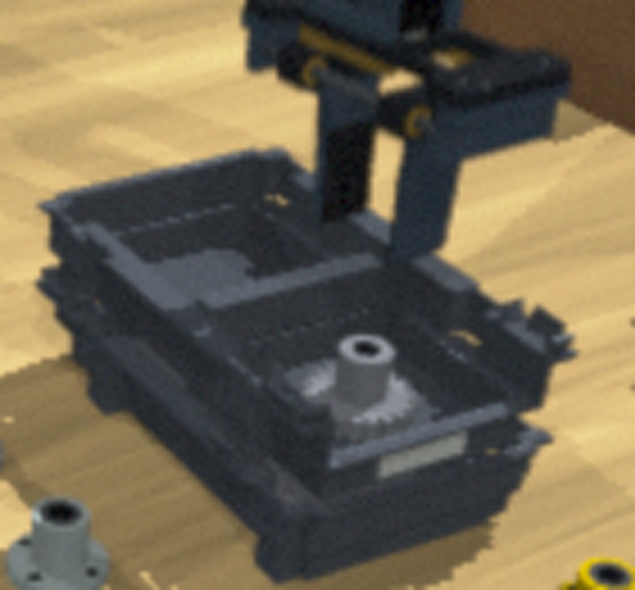

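The gear, hub up at crop (367,380), sits on the front-half floor. Next is the square flange.

>>> drive_tool:
  moves:
    - {"claw": -0.2,"dx": -1,"dy": 0.3,"dz": 0,"yaw": 0}
    - {"claw": -0.2,"dx": -1,"dy": 0.3,"dz": 0,"yaw": 0}
    - {"claw": -0.2,"dx": -1,"dy": 0.3,"dz": 0,"yaw": -0.1}
    - {"claw": -0.2,"dx": -1,"dy": 0.3,"dz": 0,"yaw": -0.1}
    - {"claw": -0.2,"dx": -1,"dy": 0.3,"dz": 0,"yaw": 0}

```text
time_s: 35.42
ee_pos: [631.2, 187.7, 184.3]
ee_rot: [176.2, -0.4, 89.1]
force: [0.0, 0.4, 0.5]
gripper_width: 54.4
```

>>> drive_tool:
  moves:
    - {"claw": -0.2,"dx": -1,"dy": 0.3,"dz": 0,"yaw": 0}
    - {"claw": -0.2,"dx": -1,"dy": 0.3,"dz": 0.3,"yaw": 0}
    - {"claw": -0.2,"dx": -1,"dy": 0.3,"dz": 0.3,"yaw": 0}
    - {"claw": -0.2,"dx": -1,"dy": 0.3,"dz": 0.5,"yaw": 0}
    - {"claw": -0.2,"dx": -0.3,"dy": 0,"dz": 0.5,"yaw": 0}

```text
time_s: 36.05
ee_pos: [657.8, 93.0, 150.7]
ee_rot: [176.2, -0.3, 88.9]
force: [-0.1, 0.1, 0.3]
gripper_width: 54.9
```

```bash
python3 go.py 677 93 15
```

```text
[-0.02  0.51  6.83] [657.8  93.  150.7] [176.2  -0.3  88.9]
```

>>> drive_tool:
  moves:
    - {"claw": -0.2,"dx": 0,"dy": 0.3,"dz": 1,"yaw": 0}
    - {"claw": -0.2,"dx": 0,"dy": 0.15,"dz": 1,"yaw": 0}
    - {"claw": -0.2,"dx": 0,"dy": 0,"dz": 1,"yaw": 0}
    - {"claw": -0.2,"dx": 0,"dy": 0,"dz": 0.6,"yaw": 0}
    - {"claw": -0.2,"dx": 0,"dy": 0,"dz": 0,"yaw": 0}

```text
time_s: 36.67
ee_pos: [670.9, 95.3, 71.0]
ee_rot: [176.6, -0.4, 89.1]
force: [-0.5, -0.3, -0.5]
gripper_width: 54.5
```

```bash
python3 go.py 677 93 15
```

```text
[-0.13  0.14  2.81] [670.9  95.3  71. ] [176.6  -0.4  89.1]
```

>>> drive_tool:
  moves:
    - {"claw": -0.2,"dx": -0.1,"dy": 0.12,"dz": 1,"yaw": 0}
    - {"claw": -0.2,"dx": 0,"dy": 0,"dz": 0.8,"yaw": 0}
    - {"claw": -0.2,"dx": 0,"dy": 0,"dz": 0.2,"yaw": 0}
    - {"claw": -0.2,"dx": 0,"dy": 0,"dz": 0,"yaw": 0}

```text
time_s: 37.17
ee_pos: [676.7, 93.8, 29.2]
ee_rot: [176.5, -0.4, 89.1]
force: [-0.5, 0.5, 0.4]
gripper_width: 54.4
```

```bash
python3 go.py 677 93 15; python3 snap.py r scene,230,150,380,270
```

```text
[-0.05 -0.03  0.71] [676.7  93.8  29.2] [176.5  -0.4  89.1]
```

View pics/r_scene.png

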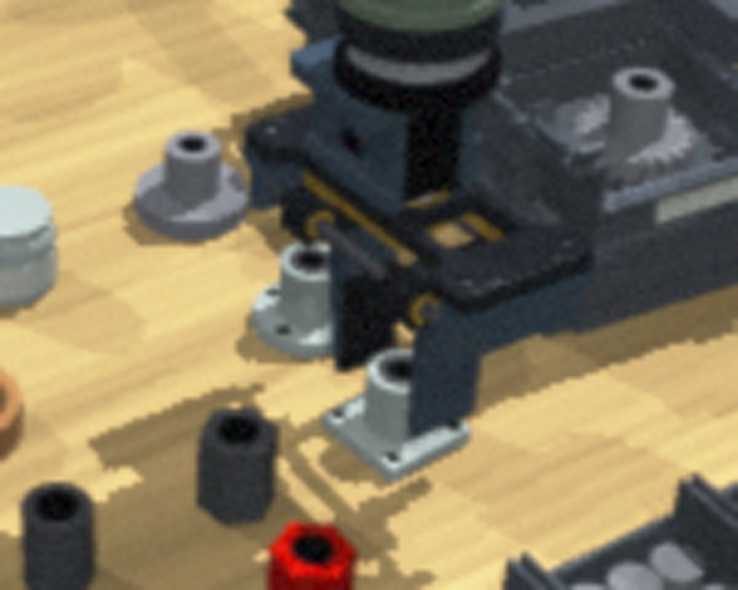

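The fingers straddle the square-flange boss at crop (395,390). Last step down, then grip.

>>> drive_tool:
  moves:
    - {"claw": -0.2,"dx": -0.03,"dy": -0.05,"dz": 0.5,"yaw": 0}
    - {"claw": -0.2,"dx": 0,"dy": 0,"dz": 0.1,"yaw": 0}
    - {"claw": 1,"dx": 0,"dy": 0,"dz": 0,"yaw": 0}
    - {"claw": 1,"dx": 0,"dy": 0,"dz": 0,"yaw": 0}
    - {"claw": 1,"dx": 0,"dy": 0,"dz": 0,"yaw": 0}

```text
time_s: 37.85
ee_pos: [676.9, 93.3, 18.0]
ee_rot: [176.4, -0.4, 89.1]
force: [-0.1, -0.6, -0.0]
gripper_width: 33.5
```

>>> drive_tool:
  moves:
    - {"claw": 1,"dx": 0,"dy": 0,"dz": 0,"yaw": 0}
    - {"claw": 1,"dx": 0,"dy": 0,"dz": 0,"yaw": 0}

```text
time_s: 38.1
ee_pos: [676.8, 93.3, 18.0]
ee_rot: [176.4, -0.4, 89.1]
force: [-0.3, -0.3, -1.2]
gripper_width: 33.5
```

>>> drive_tool:
  moves:
    - {"claw": 1,"dx": 0,"dy": 0,"dz": -0.5,"yaw": 0}
    - {"claw": 1,"dx": 0,"dy": 0,"dz": -1,"yaw": 0}
    - {"claw": 1,"dx": 0,"dy": 0,"dz": -1,"yaw": 0}
    - {"claw": 1,"dx": 0,"dy": 0,"dz": -1,"yaw": 0}
    - {"claw": 1,"dx": 0,"dy": 0,"dz": -1,"yaw": 0}

```text
time_s: 38.72
ee_pos: [669.4, 92.5, 109.1]
ee_rot: [176.6, -0.4, 89.1]
force: [-0.0, -0.5, -1.6]
gripper_width: 33.6
```

>>> drive_tool:
  moves:
    - {"claw": 1,"dx": 0,"dy": -0.3,"dz": -1,"yaw": 0}
    - {"claw": 1,"dx": 0,"dy": -0.6,"dz": -1,"yaw": 0}
    - {"claw": 1,"dx": 0.4,"dy": -0.9,"dz": -1,"yaw": 0}
    - {"claw": 1,"dx": 0.8,"dy": -0.9,"dz": -1,"yaw": 0}
    - {"claw": 1,"dx": 1,"dy": -0.9,"dz": -0.5,"yaw": 0}

```text
time_s: 39.35
ee_pos: [588.4, 136.8, 201.5]
ee_rot: [176.6, -0.4, 88.9]
force: [0.3, 0.7, -2.0]
gripper_width: 33.8
```

>>> drive_tool:
  moves:
    - {"claw": 1,"dx": 1,"dy": -0.8,"dz": 0,"yaw": 0}
    - {"claw": 1,"dx": 1,"dy": -0.8,"dz": 0,"yaw": 0}
    - {"claw": 1,"dx": 1,"dy": -0.8,"dz": 0,"yaw": 0}
    - {"claw": 1,"dx": 1,"dy": -0.8,"dz": 0,"yaw": 0}
    - {"claw": 1,"dx": 1,"dy": -0.8,"dz": 0,"yaw": 0}

```text
time_s: 39.98
ee_pos: [502.5, 240.2, 202.1]
ee_rot: [176.5, -0.4, 88.9]
force: [0.9, 0.1, -2.5]
gripper_width: 33.3
```

```bash
python3 go.py 455 343 200
```

```text
[ 5.09 -2.48 -0.01] [502.5 240.2 202.1] [176.5  -0.4  88.9]
```

>>> drive_tool:
  moves:
    - {"claw": 1,"dx": 1,"dy": -0.5,"dz": 0,"yaw": 0}
    - {"claw": 1,"dx": 1,"dy": -0.5,"dz": 0,"yaw": 0}
    - {"claw": 1,"dx": 1,"dy": -0.5,"dz": 0,"yaw": 0}
    - {"claw": 1,"dx": 1,"dy": -0.5,"dz": 0,"yaw": 0}
    - {"claw": 1,"dx": 0.6,"dy": -0.3,"dz": 0,"yaw": 0.5}

```text
time_s: 40.6
ee_pos: [450.5, 334.1, 203.2]
ee_rot: [176.6, -0.7, 84.6]
force: [0.9, 0.0, -2.8]
gripper_width: 33.6
```

>>> drive_tool:
  moves:
    - {"claw": 1,"dx": 0,"dy": 0,"dz": 0,"yaw": 0.5}
    - {"claw": 1,"dx": 0,"dy": 0,"dz": 0,"yaw": 0}

```text
time_s: 40.85
ee_pos: [448.0, 334.2, 204.2]
ee_rot: [176.7, -0.9, 80.3]
force: [0.1, 0.0, -2.6]
gripper_width: 33.8
```

```bash
python3 go.py 460.5 343 110
```

```text
[0.46 0.27 4.74] [448.  334.2 204.2] [176.7  -0.9  80.3]
```

>>> drive_tool:
  moves:
    - {"claw": 1,"dx": 0.4,"dy": 0.2,"dz": 0.6,"yaw": 0}
    - {"claw": 1,"dx": 0,"dy": 0,"dz": 1,"yaw": 0}
    - {"claw": 1,"dx": 0,"dy": 0,"dz": 1,"yaw": 0}
    - {"claw": 1,"dx": 0,"dy": 0,"dz": 0.4,"yaw": 0}
    - {"claw": 1,"dx": 0,"dy": 0,"dz": 0,"yaw": 0}

```text
time_s: 41.48
ee_pos: [457.5, 342.1, 141.8]
ee_rot: [176.7, -1.0, 80.5]
force: [-0.2, 0.1, -2.3]
gripper_width: 33.8
```

```bash
python3 go.py 460.5 343 83; python3 snap.py s scene,280,80,420,210 top,80,130,200,280
```

```text
[ 0.02 -0.03  2.94] [457.5 342.1 141.8] [176.7  -1.   80.5]
```

View pics/s_scene.png

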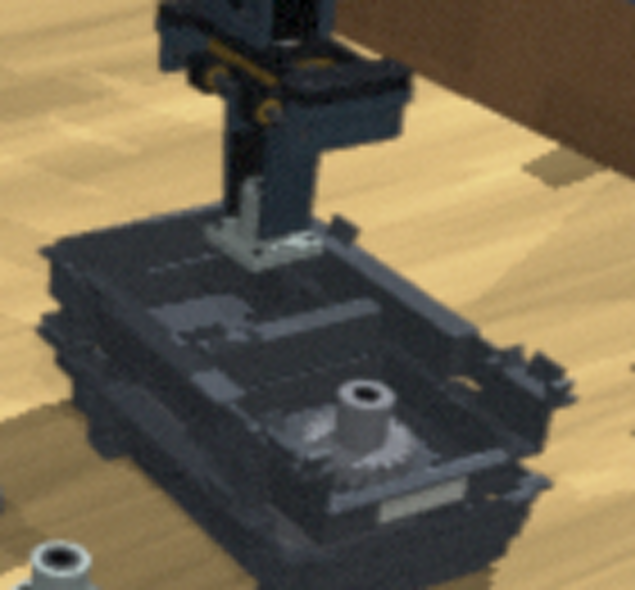

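View pics/s_top.png

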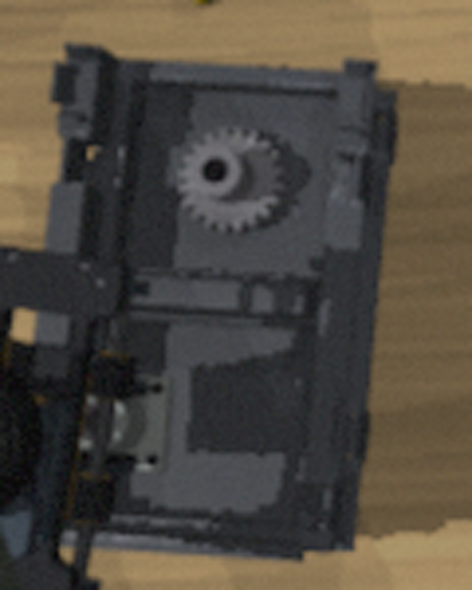

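The square flange, at top crop (120,420), is squared to the tray over the back half. I lower it.

>>> drive_tool:
  moves:
    - {"claw": 1,"dx": 0,"dy": 0,"dz": 1,"yaw": 0}
    - {"claw": 1,"dx": 0,"dy": -0.05,"dz": 1,"yaw": 0}
    - {"claw": 1,"dx": 0,"dy": 0,"dz": 0.3,"yaw": 0}
    - {"claw": 1,"dx": 0,"dy": 0,"dz": 0,"yaw": 0}

```text
time_s: 42.08
ee_pos: [462.4, 344.9, 99.9]
ee_rot: [176.3, -1.4, 80.5]
force: [-0.3, -0.7, -2.9]
gripper_width: 33.6
```

```bash
python3 go.py 460.5 343 83
```

```text
[-0.13 -0.13  0.83] [462.4 344.9  99.9] [176.3  -1.4  80.5]
```

>>> drive_tool:
  moves:
    - {"claw": 1,"dx": -0.12,"dy": -0.13,"dz": 0.4,"yaw": 0}
    - {"claw": 1,"dx": 0,"dy": -0.03,"dz": 0.2,"yaw": 0}
    - {"claw": 1,"dx": 0,"dy": 0,"dz": 0,"yaw": 0}

```text
time_s: 42.45
ee_pos: [460.3, 343.7, 88.7]
ee_rot: [176.2, -1.5, 80.5]
force: [0.4, -0.0, -2.6]
gripper_width: 33.6
```

>>> drive_tool:
  moves:
    - {"claw": 1,"dx": 0,"dy": 0,"dz": 0.12,"yaw": 0}
    - {"claw": 1,"dx": 0,"dy": 0,"dz": 0.05,"yaw": 0}

```text
time_s: 42.7
ee_pos: [460.8, 344.0, 85.4]
ee_rot: [176.1, -1.6, 80.5]
force: [-0.6, -0.2, -2.8]
gripper_width: 33.3
```

>>> drive_tool:
  moves:
    - {"claw": 1,"dx": -0.03,"dy": 0,"dz": 0.12,"yaw": 0}
    - {"claw": 1,"dx": 0,"dy": 0,"dz": 0.05,"yaw": 0}

```text
time_s: 42.95
ee_pos: [461.1, 343.6, 82.1]
ee_rot: [176.1, -1.6, 80.5]
force: [-0.5, 0.6, -0.1]
gripper_width: 34.0
```

Contact is starting (the lift weight has gone), so I release.

>>> drive_tool:
  moves:
    - {"claw": -0.1,"dx": 0,"dy": 0,"dz": 0,"yaw": 0}
    - {"claw": -0.1,"dx": 0,"dy": 0,"dz": 0,"yaw": 0}
    - {"claw": -0.1,"dx": 0,"dy": 0,"dz": 0,"yaw": 0}

```text
time_s: 43.32
ee_pos: [462.0, 344.2, 83.1]
ee_rot: [176.0, -1.7, 80.5]
force: [-0.5, -0.5, 0.2]
gripper_width: 49.7
```

>>> drive_tool:
  moves:
    - {"claw": -0.1,"dx": 0,"dy": 0,"dz": -0.6,"yaw": 0}
    - {"claw": -0.2,"dx": 0,"dy": 0,"dz": -1,"yaw": 0}
    - {"claw": -0.2,"dx": 0,"dy": 0,"dz": -1,"yaw": 0}
    - {"claw": -0.2,"dx": 0,"dy": 0,"dz": -1,"yaw": 0}
    - {"claw": -0.2,"dx": 0,"dy": 0,"dz": -1,"yaw": 0}

```text
time_s: 43.95
ee_pos: [454.8, 342.4, 179.9]
ee_rot: [176.0, -1.7, 80.5]
force: [1.5, 0.2, -0.0]
gripper_width: 54.6
```

```bash
python3 go.py 664 -3 180; python3 snap.py u scene,280,80,420,210
```

```text
[-15.3   13.17   0.46] [454.8 342.4 179.9] [176.   -1.7  80.5]
```

View pics/u_scene.png

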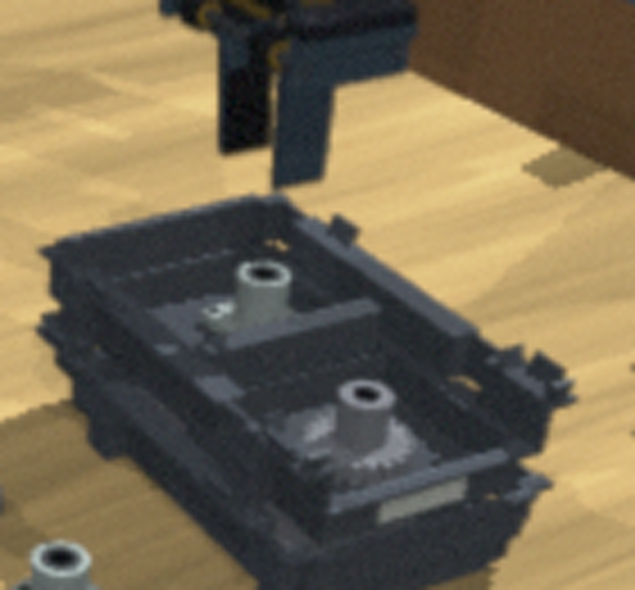

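The bearing, at crop (262,295), stands in the back half. I check the nut's flat orientation while heading there.

>>> drive_tool:
  moves:
    - {"claw": -0.2,"dx": -1,"dy": 0.8,"dz": -0.1,"yaw": -0.4}
    - {"claw": -0.2,"dx": -1,"dy": 0.8,"dz": 0,"yaw": -0.5}
    - {"claw": -0.2,"dx": -1,"dy": 0.7,"dz": 0,"yaw": -0.3}
    - {"claw": -0.2,"dx": -1,"dy": 0.7,"dz": 0,"yaw": 0}
    - {"claw": -0.2,"dx": -1,"dy": 0.7,"dz": 0,"yaw": 0}

```text
time_s: 44.62
ee_pos: [526.0, 238.7, 191.7]
ee_rot: [175.2, -1.3, 91.4]
force: [0.4, -0.3, 0.3]
gripper_width: 54.9
```

>>> drive_tool:
  moves:
    - {"claw": -0.2,"dx": -1,"dy": 0.6,"dz": 0,"yaw": 0}
    - {"claw": -0.2,"dx": -1,"dy": 0.6,"dz": 0,"yaw": 0}
    - {"claw": -0.2,"dx": -1,"dy": 0.6,"dz": 0,"yaw": 0}
    - {"claw": -0.2,"dx": -1,"dy": 0.6,"dz": 0,"yaw": 0}
    - {"claw": -0.2,"dx": -1,"dy": 0.6,"dz": 0,"yaw": 0}

```text
time_s: 45.25
ee_pos: [590.2, 136.6, 196.0]
ee_rot: [175.0, -1.4, 91.4]
force: [-0.3, -0.2, 0.3]
gripper_width: 54.5
```

```bash
python3 go.py 668 -3 130; python3 - <<'E'
from h import *
import pickle
s=pickle.load(open("scene0.pkl","rb"));t=pickle.load(open("top0.pkl","rb"))
a=cv2.resize(t["color"][138:165,245:275],None,fx=13,fy=13,interpolation=cv2.INTER_CUBIC)
b=cv2.resize(s["color"][225:265,262:295],None,fx=10,fy=10,interpolation=cv2.INTER_CUBIC)
h=max(a.shape[0],b.shape[0]);o=np.zeros((h,a.shape[1]+b.shape[1],3),np.uint8);o[:a.shape[0],:a.shape[1]]=a;o[:b.shape[0],a.shape[1]:]=b
cv2.imwrite("pics/hex.png",np.clip(o.astype(float)*1.6,0,255).astype(np.uint8))
E
```

```text
[-7.15  3.44  3.44] [590.2 136.6 196. ] [175.   -1.4  91.4]
```

View pics/hex.png

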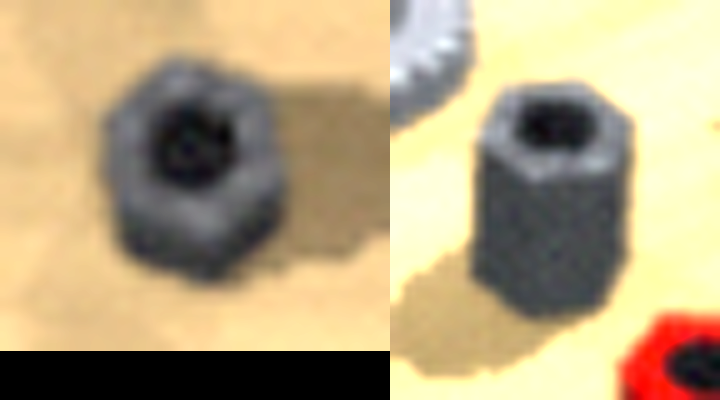

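```bash
python3 - <<'E'
from h import *
import pickle
s=pickle.load(open("scene0.pkl","rb"));t=pickle.load(open("top0.pkl","rb"))
c=np.array([674.8,-2.8])
for x,y in [(482,142),(520,88),(595,85),(632,128),(615,170),(545,182)]:
    p=ray(s,262+(x-390)/10-.45,225+y/10-.45,43)[:2]-[675.5,-2.9];print("s",p.round(1),np.hypot(*p).round(1),np.degrees(np.arctan2(p[1],p[0])).round(0))
for x,y in [(180,55),(265,85),(280,175),(205,215),(115,195),(105,120)]:
    p=ray(t,245+x/13-.46,138+y/13-.46,43)[:2]-[674.1,-2.7];print("t",p.round(1),np.hypot(*p).round(1),np.degrees(np.arctan2(p[1],p[0])).round(0))
# mask contour approx of hex bright top in scene
E
```

```text
s [ -4.7 -16.3] 17.0 -106.0
s [-16.3   1.7] 16.4 174.0
s [-8.2 17.5] 19.3 115.0
s [ 9.1 16.4] 18.7 61.0
s [19.2  4.8] 19.8 14.0
s [ 14.4 -11.3] 18.4 -38.0
t [18.7  2.2] 18.9 7.0
t [ 12.2 -14.4] 18.8 -50.0
t [ -6.1 -16.8] 17.9 -110.0
t [-13.7  -1.8] 13.8 -172.0
t [-9.2 15.7] 18.2 120.0
t [ 6.  17.3] 18.3 71.0
```

The hexagon's corners come out at about 8° (mod 60) in both views, so the flat normals lie at -22°/38°. I'll use yaw about 68.

>>> drive_tool:
  moves:
    - {"claw": -0.1,"dx": -1,"dy": 0.4,"dz": 0.2,"yaw": 0}
    - {"claw": -0.1,"dx": -1,"dy": 0.4,"dz": 0.2,"yaw": 0}
    - {"claw": -0.1,"dx": -1,"dy": 0.4,"dz": 0.2,"yaw": 0}
    - {"claw": -0.1,"dx": -1,"dy": 0.4,"dz": 0.2,"yaw": 0}
    - {"claw": -0.1,"dx": -1,"dy": 0.4,"dz": 0.2,"yaw": 0}

```text
time_s: 45.88
ee_pos: [636.4, 34.2, 178.2]
ee_rot: [174.8, -1.4, 91.4]
force: [-0.2, 0.2, 0.3]
gripper_width: 50.2
```

>>> drive_tool:
  moves:
    - {"claw": -0.1,"dx": -0.7,"dy": 0.4,"dz": 0.3,"yaw": 0}
    - {"claw": -0.1,"dx": 0,"dy": 0,"dz": 0,"yaw": 0.9}
    - {"claw": -0.1,"dx": 0,"dy": 0,"dz": 0,"yaw": 0.9}
    - {"claw": -0.1,"dx": 0,"dy": 0,"dz": 0,"yaw": 0.9}
    - {"claw": -0.1,"dx": 0,"dy": 0,"dz": 0,"yaw": 0}

```text
time_s: 46.5
ee_pos: [647.4, 16.4, 170.2]
ee_rot: [175.9, -3.3, 67.4]
force: [-0.1, 0.3, 0.3]
gripper_width: 50.1
```

```bash
python3 go.py 676 -3 24
```

```text
[-0.77  1.18  7.38] [647.4  16.4 170.2] [175.9  -3.3  67.4]
```

>>> drive_tool:
  moves:
    - {"claw": -0.1,"dx": -0.7,"dy": 0.9,"dz": 0.7,"yaw": 0}
    - {"claw": -0.1,"dx": 0,"dy": 0.2,"dz": 1,"yaw": 0}
    - {"claw": -0.1,"dx": 0,"dy": 0,"dz": 1,"yaw": 0}
    - {"claw": -0.1,"dx": 0,"dy": 0,"dz": 0.6,"yaw": 0}
    - {"claw": -0.1,"dx": 0,"dy": 0,"dz": 0,"yaw": 0}

```text
time_s: 47.12
ee_pos: [669.0, -5.5, 98.1]
ee_rot: [176.2, -3.3, 67.6]
force: [0.1, -0.2, -0.2]
gripper_width: 50.3
```

```bash
python3 go.py 676 -3 24
```

```text
[0.04 0.03 3.73] [669.   -5.5  98.1] [176.2  -3.3  67.6]
```

>>> drive_tool:
  moves:
    - {"claw": -0.1,"dx": 0.05,"dy": 0,"dz": 1,"yaw": 0}
    - {"claw": -0.1,"dx": 0,"dy": 0,"dz": 0.6,"yaw": 0}
    - {"claw": -0.1,"dx": 0,"dy": 0,"dz": 0,"yaw": 0}

```text
time_s: 47.5
ee_pos: [673.3, -3.5, 66.8]
ee_rot: [176.0, -3.3, 67.7]
force: [-0.3, -0.0, 1.3]
gripper_width: 50.4
```

```bash
python3 go.py 676.5 -3 24; python3 snap.py v scene,230,160,360,270
```

```text
[-0.04 -0.01  2.14] [673.3  -3.5  66.8] [176.   -3.3  67.7]
```

View pics/v_scene.png

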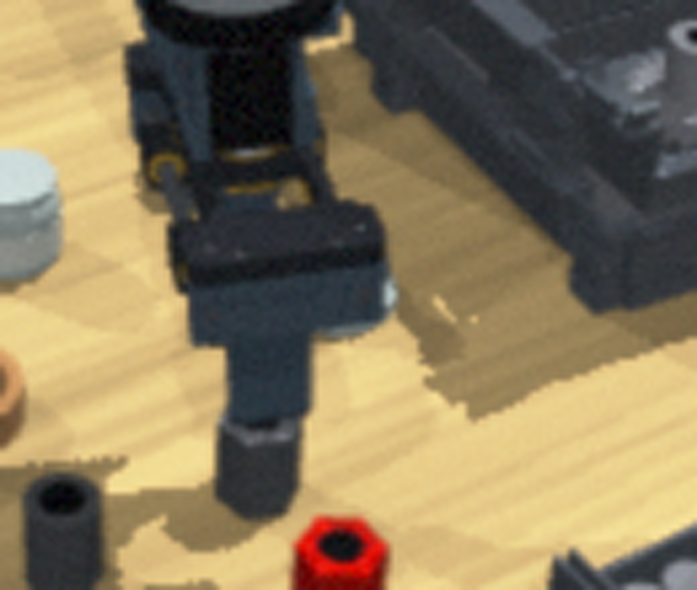

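The near finger at crop (270,380) lines up laterally with the nut at (258,465). I descend in two steps, watching the force.

>>> drive_tool:
  moves:
    - {"claw": -0.1,"dx": -0.03,"dy": -0.02,"dz": 0.6,"yaw": 0}
    - {"claw": -0.1,"dx": 0,"dy": 0,"dz": 0.3,"yaw": 0}

```text
time_s: 47.8
ee_pos: [675.7, -3.5, 50.3]
ee_rot: [175.8, -3.4, 67.7]
force: [-0.8, -0.2, -0.4]
gripper_width: 50.5
```

>>> drive_tool:
  moves:
    - {"claw": -0.1,"dx": 0,"dy": 0,"dz": 0.4,"yaw": 0}
    - {"claw": -0.1,"dx": 0,"dy": 0,"dz": 0.2,"yaw": 0}
    - {"claw": -0.1,"dx": 0,"dy": 0,"dz": 0,"yaw": 0}

```text
time_s: 48.18
ee_pos: [676.7, -3.2, 37.1]
ee_rot: [175.8, -3.4, 67.7]
force: [-0.7, 0.0, -0.3]
gripper_width: 50.2
```

```bash
python3 go.py 676.5 -3 22; python3 snap.py w scene,230,160,360,270
```

```text
[-0.04 -0.07  0.75] [676.7  -3.2  37.1] [175.8  -3.4  67.7]
```

View pics/w_scene.png

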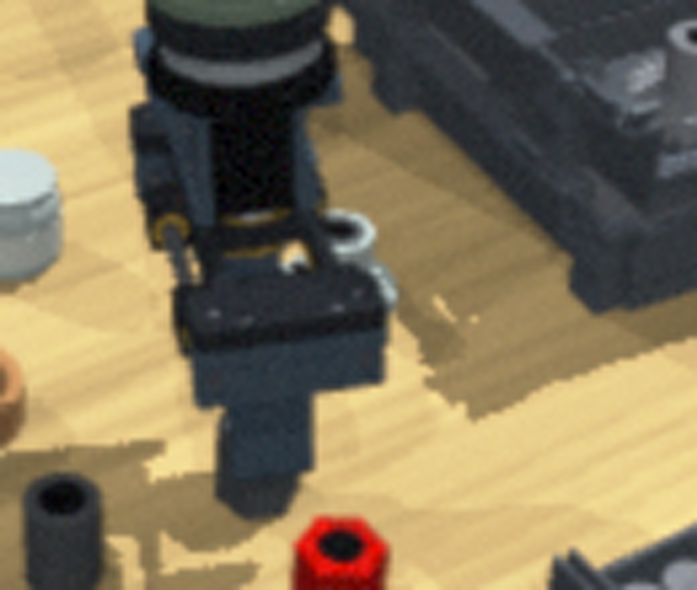

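>>> drive_tool:
  moves:
    - {"claw": -0.1,"dx": -0.03,"dy": -0.08,"dz": 0.5,"yaw": 0}
    - {"claw": -0.1,"dx": 0,"dy": 0,"dz": 0.1,"yaw": 0}
    - {"claw": 1,"dx": 0,"dy": 0,"dz": 0,"yaw": 0}
    - {"claw": 1,"dx": 0,"dy": 0,"dz": 0,"yaw": 0}
    - {"claw": 1,"dx": 0,"dy": 0,"dz": 0,"yaw": 0}

```text
time_s: 48.85
ee_pos: [675.9, -2.6, 24.7]
ee_rot: [175.8, -3.4, 67.7]
force: [-0.2, -0.2, -1.0]
gripper_width: 34.3
```

>>> drive_tool:
  moves:
    - {"claw": 1,"dx": 0,"dy": 0,"dz": 0,"yaw": 0}
    - {"claw": 1,"dx": 0,"dy": 0,"dz": 0,"yaw": 0}

```text
time_s: 49.1
ee_pos: [675.9, -2.7, 24.6]
ee_rot: [175.8, -3.4, 67.7]
force: [0.0, 0.5, -0.5]
gripper_width: 34.0
```

Width is 34.0, equal to the across-flats size. I lift and carry it.

>>> drive_tool:
  moves:
    - {"claw": 1,"dx": 0,"dy": 0,"dz": -0.5,"yaw": 0}
    - {"claw": 1,"dx": 0,"dy": 0,"dz": -1,"yaw": 0}
    - {"claw": 1,"dx": 0,"dy": 0,"dz": -1,"yaw": 0}
    - {"claw": 1,"dx": 0,"dy": 0,"dz": -1,"yaw": 0}
    - {"claw": 1,"dx": 0,"dy": 0,"dz": -1,"yaw": 0}

```text
time_s: 49.72
ee_pos: [666.4, -5.4, 116.9]
ee_rot: [176.0, -3.3, 67.7]
force: [1.1, -0.6, -1.6]
gripper_width: 34.6
```

>>> drive_tool:
  moves:
    - {"claw": 1,"dx": 0,"dy": -0.3,"dz": -1,"yaw": 0}
    - {"claw": 1,"dx": 0,"dy": -0.6,"dz": -1,"yaw": 0}
    - {"claw": 1,"dx": 0.4,"dy": -0.9,"dz": -1,"yaw": 0}
    - {"claw": 1,"dx": 0.5,"dy": -1,"dz": -1,"yaw": 0}
    - {"claw": 1,"dx": 0.6,"dy": -1,"dz": -0.5,"yaw": 0}

```text
time_s: 50.35
ee_pos: [595.7, 50.2, 209.6]
ee_rot: [175.9, -3.4, 67.6]
force: [0.1, -0.3, -1.5]
gripper_width: 34.3
```

>>> drive_tool:
  moves:
    - {"claw": 1,"dx": 0.6,"dy": -1,"dz": 0,"yaw": 0}
    - {"claw": 1,"dx": 0.6,"dy": -1,"dz": 0,"yaw": 0}
    - {"claw": 1,"dx": 0.6,"dy": -1,"dz": 0,"yaw": 0}
    - {"claw": 1,"dx": 0.6,"dy": -1,"dz": 0,"yaw": 0}
    - {"claw": 1,"dx": 0.6,"dy": -1,"dz": 0,"yaw": 0}

```text
time_s: 50.98
ee_pos: [518.8, 149.3, 207.2]
ee_rot: [176.0, -3.4, 67.7]
force: [0.7, -0.4, -0.8]
gripper_width: 34.3
```

```bash
python3 go.py 447 277 200
```

```text
[ 4.51 -5.78  0.22] [518.8 149.3 207.2] [176.   -3.4  67.7]
```

>>> drive_tool:
  moves:
    - {"claw": 1,"dx": 0.8,"dy": -1,"dz": 0,"yaw": 0}
    - {"claw": 1,"dx": 0.8,"dy": -1,"dz": 0,"yaw": 0}
    - {"claw": 1,"dx": 0.8,"dy": -1,"dz": 0,"yaw": 0}
    - {"claw": 1,"dx": 0.8,"dy": -1,"dz": 0,"yaw": 0}
    - {"claw": 1,"dx": 0.8,"dy": -1,"dz": 0,"yaw": 0}

```text
time_s: 51.6
ee_pos: [448.4, 265.8, 204.4]
ee_rot: [176.2, -3.2, 67.7]
force: [-0.0, -0.6, -2.2]
gripper_width: 34.1
```

>>> drive_tool:
  moves:
    - {"claw": 1,"dx": 0.2,"dy": -0.2,"dz": 0,"yaw": 0}
    - {"claw": 1,"dx": 0,"dy": 0,"dz": 0.4,"yaw": 0}

```text
time_s: 51.85
ee_pos: [445.1, 272.4, 196.6]
ee_rot: [176.1, -3.2, 67.9]
force: [1.1, -0.2, -2.0]
gripper_width: 34.2
```

```bash
python3 go.py 454.5 277 95;python3 snap.py x scene,280,60,420,200 top,80,130,200,280
```

```text
[0.1  0.01 5.1 ] [445.1 272.4 196.6] [176.1  -3.2  67.9]
```

View pics/x_scene.png

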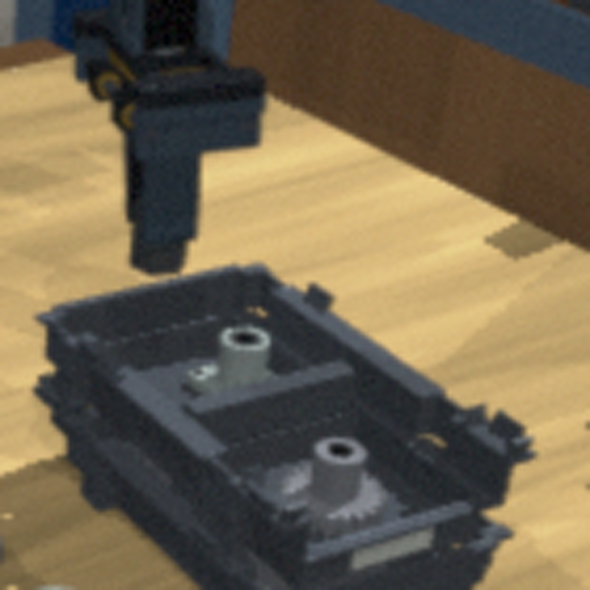

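View pics/x_top.png

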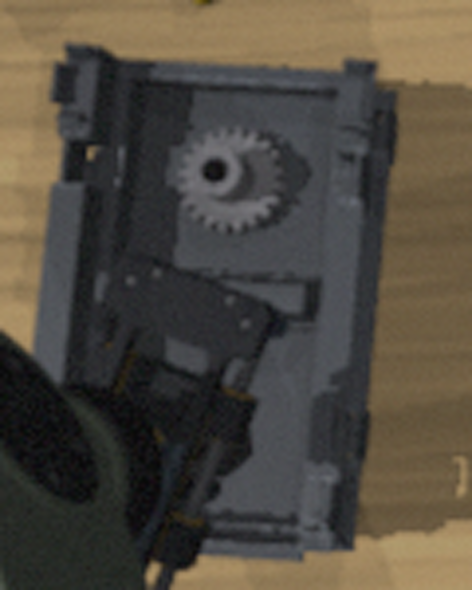

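Over the back half, beside the bearing. I descend.

>>> drive_tool:
  moves:
    - {"claw": 1,"dx": 0.1,"dy": 0,"dz": 1,"yaw": 0}
    - {"claw": 1,"dx": 0,"dy": 0,"dz": 1,"yaw": 0}
    - {"claw": 1,"dx": 0,"dy": 0,"dz": 0.9,"yaw": 0}
    - {"claw": 1,"dx": 0,"dy": 0,"dz": 0,"yaw": 0}

```text
time_s: 52.45
ee_pos: [451.7, 271.4, 135.4]
ee_rot: [176.2, -3.0, 67.6]
force: [0.7, 0.1, -1.3]
gripper_width: 34.6
```

```bash
python3 go.py 454.5 277 90;python3 snap.py y scene,280,60,420,200 top,80,130,200,280
```

```text
[ 0.2  -0.13  2.28] [451.7 271.4 135.4] [176.2  -3.   67.6]
```

View pics/y_scene.png

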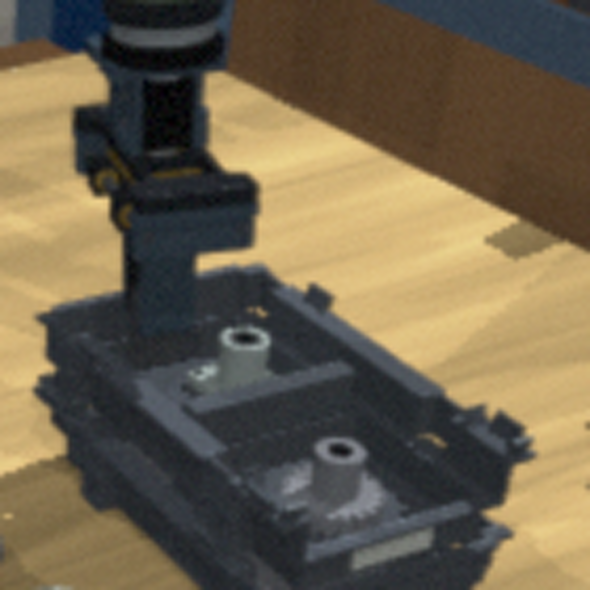

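View pics/y_top.png

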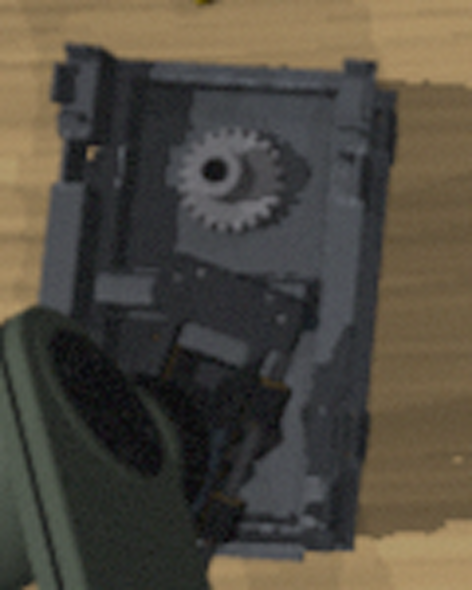

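>>> drive_tool:
  moves:
    - {"claw": 1,"dx": 0.25,"dy": -0.1,"dz": 0.5,"yaw": 0}
    - {"claw": 1,"dx": 0,"dy": 0,"dz": 0.8,"yaw": 0}
    - {"claw": 1,"dx": 0,"dy": 0,"dz": 0.3,"yaw": 0}
    - {"claw": 1,"dx": 0,"dy": 0,"dz": 0,"yaw": 0}

```text
time_s: 53.05
ee_pos: [457.4, 280.0, 106.4]
ee_rot: [175.9, -3.4, 67.6]
force: [0.0, -0.1, -2.2]
gripper_width: 34.4
```

```bash
python3 go.py 454.5 277 89
```

```text
[-0.25 -0.14  0.85] [457.4 280.  106.4] [175.9  -3.4  67.6]
```

>>> drive_tool:
  moves:
    - {"claw": 1,"dx": -0.2,"dy": -0.15,"dz": 0.4,"yaw": 0}
    - {"claw": 1,"dx": 0,"dy": 0,"dz": 0.25,"yaw": 0}
    - {"claw": 1,"dx": 0,"dy": 0,"dz": 0,"yaw": 0}

```text
time_s: 53.42
ee_pos: [454.3, 278.0, 92.9]
ee_rot: [175.9, -3.5, 67.6]
force: [0.5, 0.5, -1.4]
gripper_width: 34.1
```

>>> drive_tool:
  moves:
    - {"claw": 1,"dx": 0,"dy": 0,"dz": 0.12,"yaw": 0}
    - {"claw": 1,"dx": 0,"dy": 0,"dz": 0.05,"yaw": 0}

```text
time_s: 53.68
ee_pos: [454.9, 278.3, 89.7]
ee_rot: [175.9, -3.5, 67.6]
force: [0.5, 0.8, -1.4]
gripper_width: 34.5
```

>>> drive_tool:
  moves:
    - {"claw": 1,"dx": -0.02,"dy": 0,"dz": 0.1,"yaw": 0}
    - {"claw": 1,"dx": 0,"dy": 0,"dz": 0.03,"yaw": 0}

```text
time_s: 53.92
ee_pos: [455.3, 278.3, 88.5]
ee_rot: [175.8, -3.6, 67.6]
force: [-1.6, -1.1, 4.6]
gripper_width: 34.4
```

Contact (+6 N), so I release to about 45 mm and back out.

>>> drive_tool:
  moves:
    - {"claw": 0.0,"dx": 0,"dy": 0,"dz": 0,"yaw": 0}
    - {"claw": 0.0,"dx": 0,"dy": 0,"dz": 0,"yaw": 0}
    - {"claw": -0.1,"dx": 0,"dy": 0,"dz": 0,"yaw": 0}
    - {"claw": -0.1,"dx": 0,"dy": 0,"dz": 0,"yaw": 0}

```text
time_s: 54.42
ee_pos: [456.2, 278.8, 88.8]
ee_rot: [175.7, -3.7, 67.6]
force: [-0.5, 0.3, -0.5]
gripper_width: 50.3
```

>>> drive_tool:
  moves:
    - {"claw": -0.1,"dx": 0,"dy": 0,"dz": -0.6,"yaw": 0}
    - {"claw": -0.1,"dx": 0,"dy": 0,"dz": -1,"yaw": 0}
    - {"claw": -0.1,"dx": 0,"dy": 0,"dz": -1,"yaw": 0}
    - {"claw": -0.1,"dx": 0,"dy": 0,"dz": -1,"yaw": 0}
    - {"claw": -0.1,"dx": 0,"dy": 0,"dz": -1,"yaw": 0}

```text
time_s: 55.05
ee_pos: [446.8, 275.6, 184.6]
ee_rot: [175.8, -3.7, 67.6]
force: [-0.6, 0.3, -0.3]
gripper_width: 50.2
```

>>> drive_tool:
  moves:
    - {"claw": -0.1,"dx": -1,"dy": 0,"dz": -0.5,"yaw": 0}
    - {"claw": -0.1,"dx": -1,"dy": 0,"dz": 0,"yaw": 0}
    - {"claw": -0.1,"dx": -1,"dy": 0,"dz": 0,"yaw": 0}
    - {"claw": -0.1,"dx": -1,"dy": 0,"dz": 0,"yaw": 0}
    - {"claw": -0.1,"dx": -1,"dy": 0,"dz": 0,"yaw": 0}

```text
time_s: 55.68
ee_pos: [404.3, 176.4, 188.4]
ee_rot: [175.8, -3.6, 67.6]
force: [-0.1, 0.2, 1.2]
gripper_width: 50.1
```

>>> drive_tool:
  moves:
    - {"claw": -0.1,"dx": -1,"dy": 0,"dz": 0,"yaw": 0}
    - {"claw": -0.1,"dx": -1,"dy": 0.3,"dz": 0,"yaw": 0}
    - {"claw": -0.1,"dx": -1,"dy": 0.3,"dz": 0,"yaw": 0}
    - {"claw": -0.1,"dx": -0.6,"dy": 0,"dz": 0,"yaw": 0}
    - {"claw": -0.1,"dx": 0,"dy": 0,"dz": 0,"yaw": 0}

```text
time_s: 56.3
ee_pos: [383.8, 98.7, 183.0]
ee_rot: [175.9, -3.5, 67.4]
force: [-0.4, -0.2, 0.4]
gripper_width: 50.0
```

```bash
python3 snap.py z scene,280,100,420,220 top,80,130,200,280; python3 snap.py zz scene,0,0,512,384 top,0,0,512,384
```

```text
(no output)
```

View pics/z_scene.png

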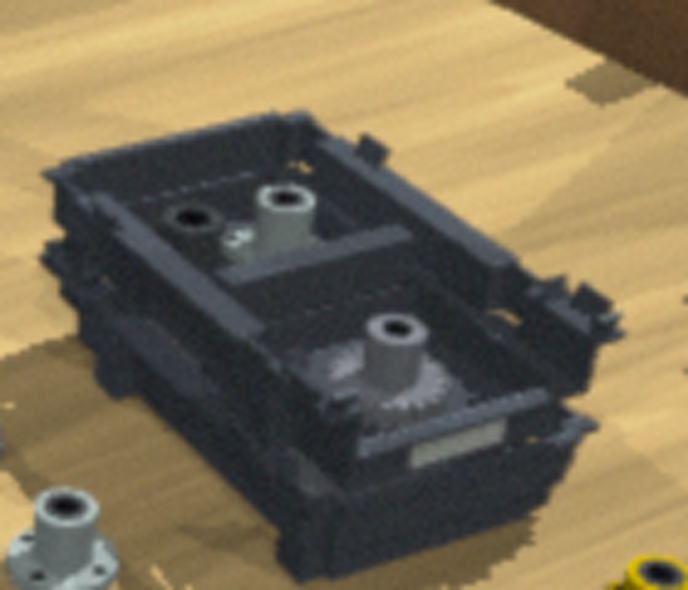

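View pics/zz_top.png

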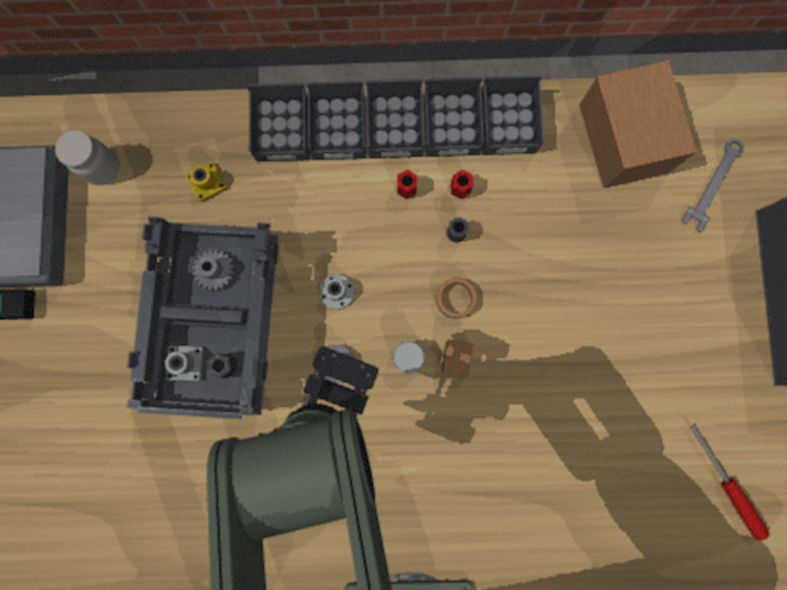

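View pics/z_top.png

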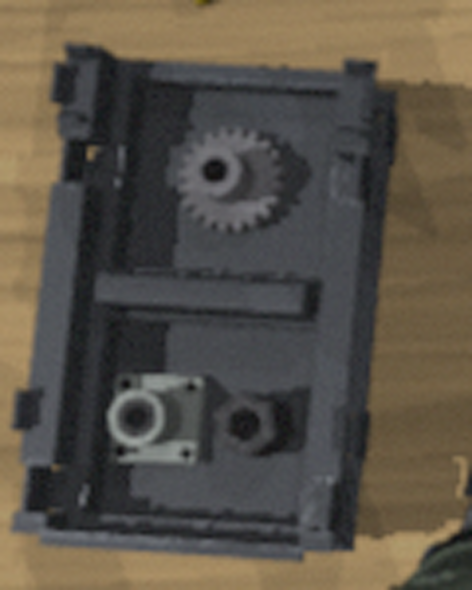

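Top crop: gear (230,175) in the front half, square bearing (150,420) and nut (250,425) side by side in the back half, none on the ridge. A numeric check follows.

```bash
python3 - <<'E'
from h import *
import pickle
s=pickle.load(open("scene_z.pkl","rb"));t=pickle.load(open("top_z.pkl","rb"))
T=lambda x,y:(80+x/3.933-.4,130+y/3.933-.4)
S=lambda x,y:(280+x/4.917-.4,100+y/4.917-.4)
c=np.array([532,303]);a=np.radians(174.7);ex=np.array([np.cos(a),np.sin(a)]);ey=np.array([-ex[1],ex[0]])
for n,p,q,h in [("gear",(214,170),(396,328),108),("sq",(137,417),(287,198),106),("nut",(244,423),(194,217),108),("ridge",(201,293),(315,254),116)]:
    P,e=tri(t,T(*p),s,S(*q));Q=ray(t,*T(*p),h)[:2]
    print(n,P.round(1),round(e,1),"expected z",h,"tray xy",((P[:2]-c)@ex).round(1),((P[:2]-c)@ey).round(1),"| top only",((Q-c)@ex).round(1),((Q-c)@ey).round(1))
# look-alike shift in scene (visible ones): compare with start
s0=pickle.load(open("scene0.pkl","rb"))
print([ (n,round(float(cv2.absdiff(s0["color"][y-6:y+6,x-6:x+6],s["color"][y-6:y+6,x-6:x+6]).mean()),1)) for n,(x,y) in {"wheel":(269,185),"rd":(292,210),"sleeve":(242,259)}.items()])
cv2.imwrite("pics/fin.png",cv2.resize(s["color"][165:300,190:350],None,fx=4,fy=4))
E
```

```text
gear [608.3 298.  106.6] 0.6 expected z 108 tray xy -76.4 -2.1 | top only -76.0 -1.3
sq [461.2 343.4 104.2] 2.7 expected z 106 tray xy 74.3 -33.7 | top only 74.8 -31.8
nut [455.8 278.3 107.2] 2.2 expected z 108 tray xy 73.6 31.6 | top only 74.0 32.9
ridge [533.2 303.1 113.4] 2.2 expected z 116 tray xy -1.2 -0.2 | top only -0.5 1.8
[('wheel', 5.7), ('rd', 5.8), ('sleeve', 3.9)]
```

View pics/fin.png

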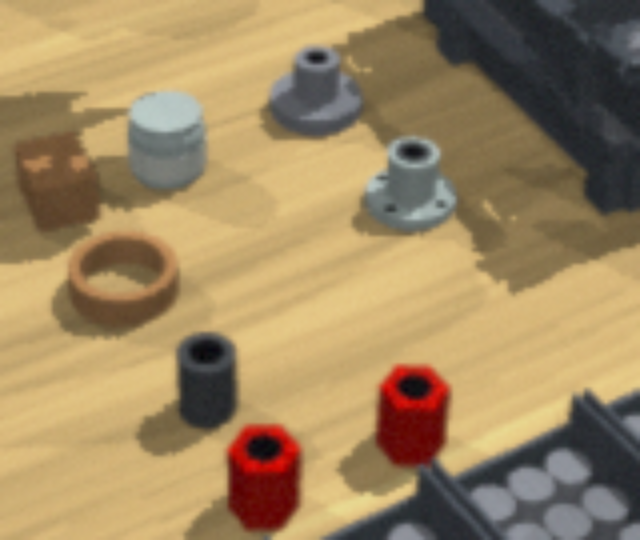

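All parts lie inside their limits. In this crop the wheel (315,90), round flange (413,190) and sleeve (207,378) stand unmoved. I hand it in.

```bash
python3 -c "
from workcell import job
print(job.job_done())"
```

```text
the job is handed in; nothing more can be done
None
```

The job is handed in after about 56 s of the 115 s. The empty tray is stacked end for end on the fixed one, and the gear, square-flanged bearing and hex nut are in it. No verdict is reported.

**What I did:** I lifted the tray by its ridge, turned it, set it between the lugs and let it go before fetching any part. Then I placed the gear, hub up, in the front half, and the square-flanged bearing and nut in the back half.

**Last checks:**

| Item | Measured | Limit |
|---|---|---|
| Tray centre from fixed tray's centre | about 2–4 mm | 10 mm |
| Rise of ridge top | about 59.5 mm (53.7 to 113.3) | 60 ± 5 mm |
| Gear, tray frame x, y | -76, -2 mm | x -130 to -20, y ±60 |
| Square bearing, tray frame x, y | 74, -34 mm | x 20 to 130, y ±60 |
| Nut, tray frame x, y | 74, 32 mm | x 20 to 130, y ±60 |

- **Floor and upright:** The part tops measured 106.6, 104.2 and 107.2 mm, against 108, 106 and 108 for parts on the floor. All three looked upright in the pictures; I did not measure their tilt.
- **Look-alikes:** The wheel, round flange and sleeve look unmoved in the last scene picture.

**What disagreed:**
- Two-view heights read 1–3 mm low throughout, and the rays missed each other by up to 2.7 mm.
- The jaws read about 28 mm on the 18 mm ridge until the tray touched down and straightened in the grip; then they read 18.4 mm.
- The tool drifted to about 5° of tilt, so I lowered the tray and each part until I felt contact before letting go.

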